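Make up two bench kits in lipped trays

TASK

Make up two kits from the stock lying between the robot and the two grey trays. The two-bay tray gets the glass vial, standing upright inside the wire rail, and the filter ring, lying flat in the other bay; the three-bay tray gets, from left to right as the robot sees it, the battery lying down, the brass weight standing up, and the small filled dish lying flat. Lift each over the lips into its own bay, and leave the lens cap among them, and the marker pen and the tape roll beside the trays, where they are.

Things in the scene. Friction and masses are not known exactly. Their poses are not given: they have to be found in the camera images.
- vial_mid (a point): Clear glass screw-cap vial with black cap, standing; 23 mm diameter (cap 21 mm), 56 mm tall. Point: on its axis, 28 mm above its underside. z axis = vial axis, up.
- filter_ring_mid (a point): Optical filter: light grey knurled metal ring with blue glass, lying flat; 36 mm diameter, 12 mm high. Point: its centre, 6 mm above its underside.
- battery_mid (a point): Small cylindrical battery, green and white, lying on its side between the robot and the trays (two others, far off to the right at the back of the bench, are no part of the job); 50 mm long along its y axis, 15 mm thick; behaves like a square bar, so does not roll. Point: its centre, 7.5 mm above its underside.
- weight_mid (a point): Brass check weight, a squat round body with a narrower neck and a small knob on top, standing; 24 mm diameter, 22 mm tall; the widest part, the body, is the lower 13 mm or so. Point: on its axis, 11 mm above its underside.
- dish_mid (a point): Small round clear dish with tan filling (solid, closed to the fingers), lying flat; 34 mm diameter, 11 mm high; grasp across its outside. Point: its centre, 5.5 mm above its underside.
- tray_two: Two-bay tray, 96 x 141 mm, grey plastic, fixed; origin: centre of underside. Yaw within 0.25 rad of 0, where +y is left seen from the robot. Bays in a row along y, each 90 (x) x 66 mm (y) inside, floor 3 mm and lips/dividers (3 mm thick) 20 mm above the bench. Bay centres at x 0, y +34.5 mm (fenced on all sides by 3.6 mm steel wire on the lips, top 38 mm above the bench) and -34.5 mm (no wire).
- tray_three: Three-bay tray, 96 x 210 mm, no wire, grey plastic, fixed; origin: centre of underside. Yaw within 0.25 rad of 0, where +y is left seen from the robot. Bays in a row along y, each 90 (x) x 66 mm (y) inside, floor 3 mm and lips/dividers (3 mm thick) 20 mm above the bench. Bay centres at x 0, y +69 mm (left), 0 (middle), -69 mm (right).
- lens_cap_mid (a point): Bystander, in the row of stock: plain black rubber lens cap, a disc of 37 mm diameter, 12 mm high, lying flat. Point: its centre, 6 mm up.
- marker_mid (a point): Bystander: red and white marker pen lying on the bench left of the work, pointing away from the robot, 135 mm long along its y axis, 17 mm thick. Point: its centre, 8 mm up.
- tape_mid (a point): Bystander: roll of masking tape lying flat right of the trays, 99 mm diameter, 25 mm high. Point: its centre, 12.5 mm up.

How it is judged (in metres and radians):
At the end, for the whole second after the job is handed in: Each of the five things is released and at rest (under 20 mm/s) on the floor of its own bay: its centre within 40 mm (tray x) and 30 mm (tray y) of the bay centre and no more than about 4 mm higher than when it lies properly (5 mm for the vial); vial, weight, ring and dish within 0.2 rad of upright (x of vial_mid in the frame of tray_two between -0.04 and 0.04 m and y of vial_mid in the frame of tray_two between 0.0045 and 0.0645 m and z of vial_mid in the frame of tray_two below 0.036 m and linear speed of each of vial, filter_ring, battery, weight, dish below 0.02 m/s and angle between each of vial_mid, filter_ring_mid, weight_mid, dish_mid's own z axis and vertical below 0.2 rad and x of filter_ring_mid in the frame of tray_two between -0.04 and 0.04 m and y of filter_ring_mid in the frame of tray_two between -0.0645 and -0.0045 m and z of filter_ring_mid in the frame of tray_two below 0.013 m and x of battery_mid in the frame of tray_three between -0.04 and 0.04 m and y of battery_mid in the frame of tray_three between 0.039 and 0.099 m and z of battery_mid in the frame of tray_three below 0.0145 m and x of weight_mid in the frame of tray_three between -0.04 and 0.04 m and y of weight_mid in the frame of tray_three between -0.03 and 0.03 m and z of weight_mid in the frame of tray_three below 0.018 m and x of dish_mid in the frame of tray_three between -0.04 and 0.04 m and y of dish_mid in the frame of tray_three between -0.099 and -0.039 m and z of dish_mid in the frame of tray_three below 0.0125 m); the robot touches nothing.
It fails at once if the lens cap is shifted by more than 30 mm (distance of lens_cap_mid from where it was at the start of the episode above 0.03 m).
It fails at once if the marker pen is shifted by more than 30 mm (distance of marker_mid from where it was at the start of the episode above 0.03 m).
It fails at once if the tape roll is shifted by more than 30 mm (distance of tape_mid from where it was at the start of the episode above 0.03 m).
It also fails if it takes over 115 s, if anything falls off the work surface, if the arm or the gripper's body presses on something with over 40 N, if the wrist force passes 120 N, or if a joint passes its speed limit or range.

ROBOT

A 7-joint arm with a two-finger parallel gripper is mounted at the origin on a cart in front of the work surface, level with it; the furniture and walls round the work are solid. World frame = base frame: x ahead of the robot, y to its left, z up, the work surface at z = 0. Lengths are in mm, angles in rad, forces in N, time in s.
With the tool pointing down it reaches from about 350 to 900 mm from the base axis. Payload 7.2 kg.
Tool frame: the origin (TCP) lies at the very end of the fingers, on their centre line; the grasp point (between the pads) lies 19 mm behind it; y points along the fingers, z is the direction in which the jaws open and shut, and the axes are right-handed (so a half turn about y gives the same grasp; the last joint's range is limited). The gripper opens to 88 mm and grips with 3 to 60 N. Pads are 20 mm wide; open, the fingers measure 115 mm over their backs; the gripper's body (75 mm by 178 mm) begins 61 mm behind the grasp point.
Start: joints at [1.111, 0.411, -0.013, 1.596, 0.006, 1.134, -0.082], TCP at [238.647, -577.648, 222.653] pointing down, gripper open.
Joint ranges: [-2.95, 2.95], [-0.29, 1.99], [-1.47, 1.44], [0.14, 2.54], [-1.03, 4.17], [0.13, 1.85], [-2.86, 2.86]. Speed limits (rad/s): [2.39, 2.39, 3.01, 3.01, 3.14, 3.14, 3.14].

INTERFACE

Orientations are given as a unit quaternion [w, x, y, z].
In Python, from workcell import get_obs, camera, camera_info, finish_job gives the robot as it stands.
- The arm moves only by the tool drive_tool, never from a script. Its argument "motion" is a list of rows, each an object with "hand": the opening, from 0 (shut) to 1 (fully open); "offset": the shift along the tool's x, y, z in mm, a list of three; "delta_rot": the turn, a rotation vector about the tool's x, y, z in rad, a list of three. A call has 1 to 5 rows; each row shifts and turns the pose as measured when the row begins, along the tool's axes as they then stand; what a row does not reach is not made up. A row lasts 1/12 s, in which the tool goes at most 41.7 mm and 7.16 degrees, less where a joint would pass 70% of its speed; a pose out of reach is approached as far as the arm can. A call with a gripper value outside its range is refused whole. The fingers move at their own pace and stop on an object; "force" is the grip in N (left out, the last holds). Time passes only in rows, so rows that do not move let the fingers close. It gives the time, the measured TCP pose, the force and the opening at its end, in the units of the state.
- get_obs(): the state, without advancing time (a new reading comes with each control period).
- camera(name): name is "scene" or "side" or "wrist"; returns the picture (480x640x3 uint8, red, green, blue); there is no depth.
- camera_info(name): a dict with "K" (3x3 intrinsics, pixels), "rvec" (rotation vector, rad) and "tvec" (3), from world to camera coordinates, as OpenCV has them. Camera axes: x right, y down, z forward; pixel columns grow to the right and rows downward; lengths in mm; the calibration is good to about 2 mm. A picture is of the moment at which its call begins: read the wrist's pose just before it. camera_info takes no time and is no camera call; for the wrist camera it gives the pose at the moment of the call.
- finish_job(): hands the job in, once; it reports no verdict.
The state is a dict: "time_s": time; "qpos": joint angles; "dq": joint speeds; "effort": joint torques, N m; "position": TCP position; "ee_rot": TCP orientation; "contact_force": force on the tool from outside, world axes, zero at the start; "ft_torque": the same for the moment, N m; "grip_width": finger opening in mm.
Only numpy, scipy, OpenCV 4.12 (cv2) and the standard library are available. Lean on these libraries where they do the work, as an engineer would, in place of code of your own. Each camera call takes 0.05 s, during which the arm holds its last target.

## Working session

There is one attempt and no reset: what is moved stays moved. The work goes in short steps, Python scripts to look and compute and a tool call to move; the robot and the scene stay as the last step left them, time stands still between calls to the robot, and variables do not carry over. Pictures are saved under pics/ and viewed, and the job is handed in when it is done.

Besides the shell and the picture viewer there is one more tool, called after "Call:" by a JSON object that holds its "method" and its "body", one argument or row to a line. drive_tool: Moves the arm, as the interface text tells. Its arguments: {"type":"object","properties":{"motion":{"type":"array","items":{"type":"object","properties":{"hand":{"type":"number"},"offset":{"type":"array","items":{"type":"number"}},"delta_rot":{"type":"array","items":{"type":"number"}}}}},"force":{"type":"number"}},"required":["motion"]}

```bash
mkdir -p pics; ls
python3 - <<'E'
from workcell import get_obs,camera,camera_info
import cv2
o=get_obs();print(o)
for n in ["scene","side","wrist"]:
    i=camera_info(n);print(n,i)
    cv2.imwrite(f"pics/a_{n}.png",camera(n)[:,:,::-1])
E
```

```text
pics
{'time_s': 0.0, 'qpos': array([ 1.11081399,  0.41190939, -0.01270572,  1.59705039,  0.00562707,
        1.13431176, -0.08222215]), 'dq': array([-0.00044366, -0.00041656,  0.00262607,  0.0012405 , -0.00018609,
       -0.00048899,  0.00109432]), 'effort': array([ 1.63775826e-04, -5.87959170e+01,  6.41866643e-01, -2.91067350e+01,
       -5.37937693e-02,  1.83660700e-02,  1.70654089e-04]), 'position': array([ 238.3984942 , -577.18693253,  221.80062068]), 'ee_rot': array([ 0.13747208, -0.13779709,  0.69414007, -0.6930245 ]), 'contact_force': array([ 0.00337869, -0.67757606,  0.26516992]), 'ft_torque': array([ 0.02816215,  0.00353957, -0.0103405 ]), 'grip_width': 88.20885413141211}
scene {'K': array([[605.70110706,   0.        , 317.33551915],
       [  0.        , 605.70110706, 234.6372506 ],
       [  0.        ,   0.        ,   1.        ]]), 'rvec': array([ 0.92065559, -2.15175954,  1.4186563 ]), 'tvec': array([ 344.92366712,  206.5149052 , 1185.89958696])}
side {'K': array([[486.40101529,   0.        , 316.06232459],
       [  0.        , 486.40101529, 244.57564688],
       [  0.        ,   0.        ,   1.        ]]), 'rvec': array([ 2.01545338,  0.08633066, -0.03631421]), 'tvec': array([-499.56573836,   47.20211062, 1023.00990939])}
wrist {'K': array([[366.08231429,   0.        , 321.79224084],
       [  0.        , 366.08231429, 240.6522942 ],
       [  0.        ,   0.        ,   1.        ]]), 'rvec': array([-2.43776324,  1.63033369,  0.20163295]), 'tvec': array([-624.91823608,  -30.1725364 ,  388.59469604])}
```

View pics/a_scene.png

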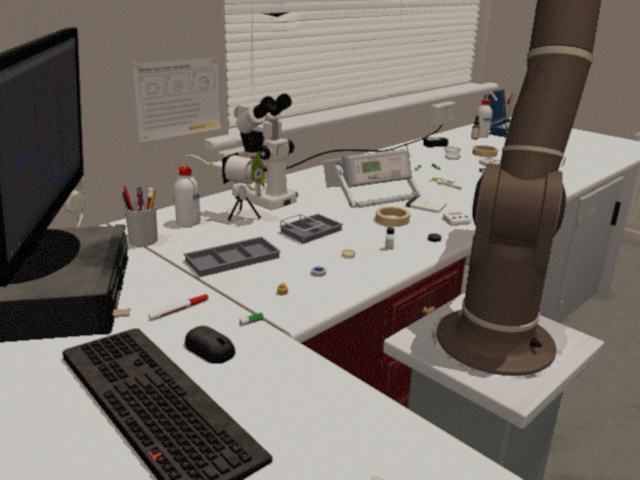

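View pics/a_side.png

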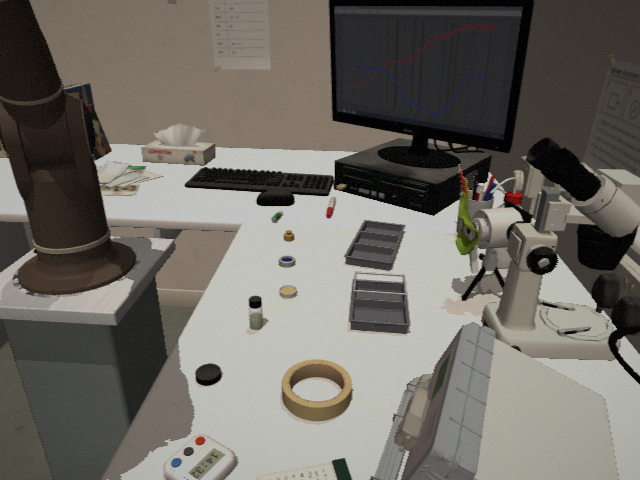

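View pics/a_wrist.png

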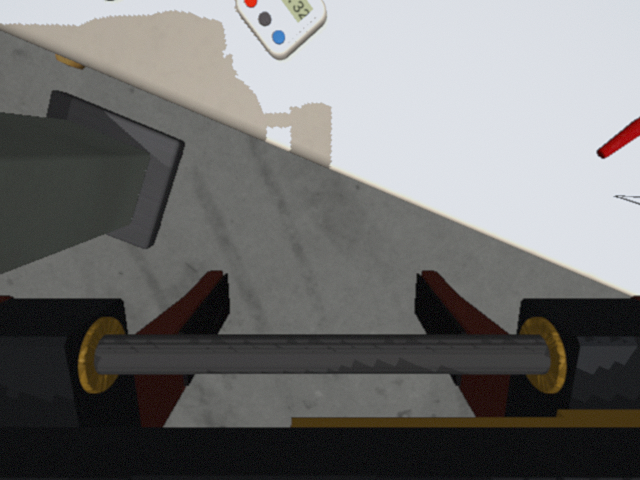

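```bash
cat > h.py <<'E'
import numpy as np,cv2
from workcell import get_obs,camera,camera_info
from scipy.spatial.transform import Rotation as R
def P(i):
    Rm=cv2.Rodrigues(i['rvec'])[0];return i['K']@np.c_[Rm,i['tvec']]
def tri(ia,a,ib,b):
    a=np.array(a,float).reshape(-1,2).T;b=np.array(b,float).reshape(-1,2).T
    X=cv2.triangulatePoints(P(ia),P(ib),a,b);return (X[:3]/X[3]).T
def onz(i,p,z):
    Rm=cv2.Rodrigues(i['rvec'])[0];c=-Rm.T@i['tvec']
    p=np.array(p,float).reshape(-1,2);d=(Rm.T@np.linalg.inv(i['K'])@np.c_[p,np.ones(len(p))].T).T
    return c+d*((z-c[2])/d[:,2])[:,None]
def proj(i,X):
    return cv2.projectPoints(np.array(X,float).reshape(-1,3),i['rvec'],i['tvec'],i['K'],None)[0][:,0]
def crop(im,x0,y0,x1,y1,s,fn):
    cv2.imwrite(fn,cv2.resize(im[y0:y1,x0:x1],None,fx=s,fy=s,interpolation=cv2.INTER_CUBIC))
E
python3 - <<'E'
from h import *
s=cv2.imread("pics/a_scene.png");d=cv2.imread("pics/a_side.png")
crop(s,180,190,380,340,4,"pics/b1.png");crop(d,240,200,440,350,4,"pics/b2.png")
S=camera_info("scene");D=camera_info("side")
a=[(252,319),(282,289),(318,271),(348,254),(390,238),(435,237),(393,216)];b=[(277,217),(289,236),(287,261),(288,292),(256,313),(208,374),(317,390)]
print(tri(S,a,D,b).round())
E
```

```text
[[ 374.  304.    5.]
 [ 421.  181.    9.]
 [ 433.   57.    6.]
 [ 451.  -66.    5.]
 [ 411. -179.   29.]
 [ 363. -313.    8.]
 [ 526. -337.   12.]]
```

View pics/b1.png

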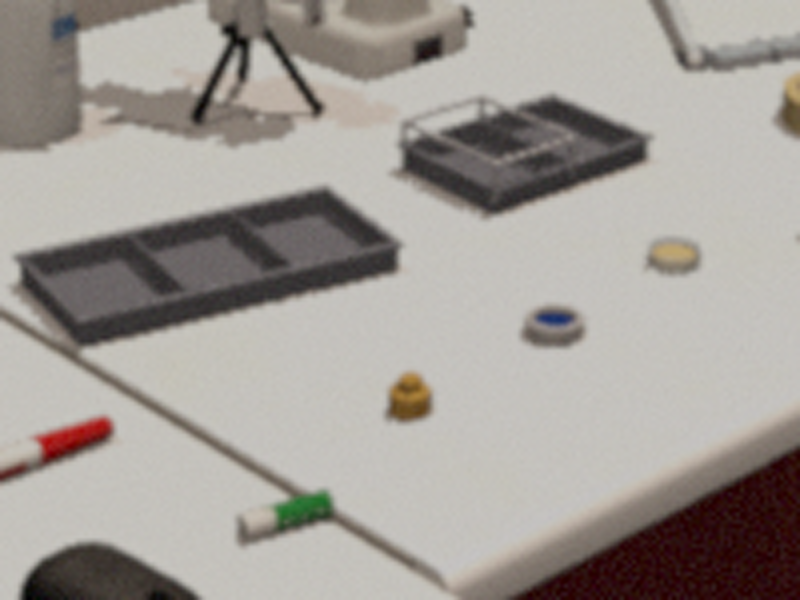

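View pics/b2.png

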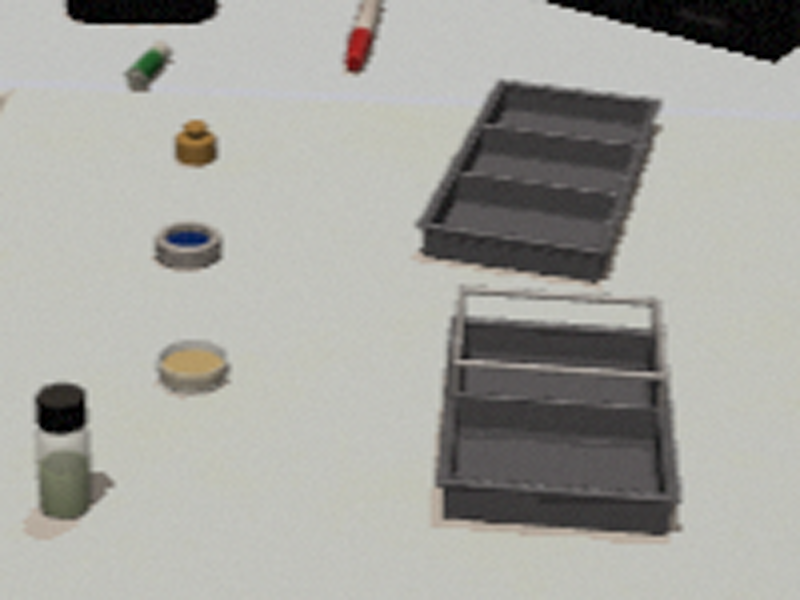

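Run:
```python
from h import *
S=camera_info("scene");D=camera_info("side")
so=np.array([180,190]);do=np.array([240,200])
a=np.array([(80,325),(398,245),(328,190),(20,260),(490,192),(648,138),(553,98),(403,148)])/4+so
b=np.array([(500,84),(420,225),(607,258),(660,102),(458,318),(440,487),(677,497),(660,330)])/4+do
X=tri(S,a,D,b)
print(X.round());print(onz(S,a,20).round());print(onz(D,b,20).round())
for Y in (X,onz(S,a,20),onz(D,b,20)):
  for q,h in((Y[:4],210),(Y[4:],141)):
    c=q.mean(0); e=(q[0]+q[3]-q[1]-q[2])/2; print(c.round(),np.linalg.norm(e[:2]).round(),np.arctan2(-e[0],e[1]).round(3))
# heights: scene vs side for objects, using bases / tops
# crops: battery ends, weight knob top, ring, dish, vial cap top
a=np.array([(410,377),(553,318),(674,252),(330,500),(245,525)])/4+so
b=np.array([(195,128),(188,240),(193,361),(163,50),(138,78)])/4+do
print(tri(S,a,D,b).round(1))
```

```text
[[ 601.  272.   16.]
 [ 556.   69.   18.]
 [ 654.   44.   15.]
 [ 698.  250.   16.]
 [ 577.  -29.   17.]
 [ 571. -172.   17.]
 [ 668. -175.   18.]
 [ 672.  -36.   18.]]
[[ 590.  278.   20.]
 [ 550.   73.   20.]
 [ 642.   52.   20.]
 [ 685.  256.   20.]
 [ 571.  -24.   20.]
 [ 565. -166.   20.]
 [ 659. -169.   20.]
 [ 662.  -30.   20.]]
[[ 603.  268.   20.]
 [ 558.   68.   20.]
 [ 655.   40.   20.]
 [ 701.  250.   20.]
 [ 579.  -30.   20.]
 [ 572. -175.   20.]
 [ 671. -173.   20.]
 [ 676.  -32.   20.]]
[627. 159.  16.] 209.0 -0.215
[ 622. -103.   17.] 141.0 -0.037
[617. 165.  20.] 209.0 -0.2
[614. -97.  20.] 141.0 -0.029
[629. 157.  20.] 210.0 -0.217
[ 624. -103.   20.] 143.0 -0.041
[[ 4.210e+02  1.790e+02  1.980e+01]
 [ 4.329e+02  5.610e+01  9.600e+00]
 [ 4.504e+02 -6.670e+01  7.800e+00]
 [ 3.744e+02  2.857e+02  1.390e+01]
 [ 3.747e+02  3.222e+02 -3.000e-01]]
```

Run:
```python
from h import *
S=camera_info("scene");D=camera_info("side")
so=np.array([180,190])
a=np.array([(195,118),(320,108),(370,75),(75,145)])/4+so
print(onz(S,a,0).round())
print(onz(D,[(466,297),(511,286),(485,320),(482,300)],0).round())
o=get_obs();q=o['ee_rot'];print(R.from_quat(np.r_[q[1:],q[0]]).as_matrix().round(3))
W=camera_info("wrist");Rm=cv2.Rodrigues(W['rvec'])[0];print(-Rm.T@W['tvec'],Rm.round(3))
```

```text
[[ 834.   14.    0.]
 [ 791.  -64.    0.]
 [ 816. -133.    0.]
 [ 849.  105.    0.]]
[[ 793.  -42.    0.]
 [ 892.   10.    0.]
 [ 812. -117.    0.]
 [ 822.  -50.    0.]]
[[-0.924 -0.001  0.382]
 [-0.382  0.001 -0.924]
 [ 0.    -1.    -0.001]]
[ 298.51987101 -553.42623002  383.63441869] [[ 0.382 -0.924 -0.001]
 [-0.897 -0.371  0.242]
 [-0.224 -0.091 -0.97 ]]
```

```bash
cat > plan.py <<'E'
import sys
from h import *
# usage: plan x y z yaw(deg of tool z axis) [n]
def plan(x,y,z,yaw,n=None,maxs=40):
    o=get_obs();q=o['ee_rot'];M=R.from_quat(np.r_[q[1:],q[0]]);p=o['position']
    a=np.radians(yaw);zt=np.array([np.cos(a),np.sin(a),0]);yt=np.array([0,0,-1.]);xt=np.cross(yt,zt)
    T=R.from_matrix(np.c_[xt,yt,zt]);d=np.array([x,y,z])-p
    rv=(M.inv()*T).as_rotvec()
    k=int(max(np.ceil(np.linalg.norm(d)/maxs),np.ceil(np.linalg.norm(rv)/.12),1)) if n is None else n
    print("t",round(o['time_s'],2),"pos",p.round(1),"grip",round(o['grip_width'],1),"F",o['contact_force'].round(1),"d",d.round(1),"rv",rv.round(3),"rows",k)
    rr=R.from_rotvec(rv/k);C=M
    for j in range(k):
        print(j,(C.inv().apply(d/k)).round(0 if k>2 else 1).tolist(),(rv/k).round(3).tolist());C=C*rr
if __name__=="__main__":
    v=[float(t) for t in sys.argv[1:]]
    plan(*v[:4],n=int(v[4]) if len(v)>4 else None)
E
python3 plan.py 430 -100 260 0 15
```

```text
t 0.15 pos [ 238.5 -577.3  222. ] grip 87.7 F [ 0.2  0.  -0.8] d [191.5 477.3  38. ] rv [ 1.000e-03 -1.179e+00 -1.000e-03] rows 15
0 [-24.0, -3.0, -25.0] [0.0, -0.079, -0.0]
1 [-26.0, -3.0, -23.0] [0.0, -0.079, -0.0]
2 [-27.0, -3.0, -20.0] [0.0, -0.079, -0.0]
3 [-29.0, -3.0, -18.0] [0.0, -0.079, -0.0]
4 [-30.0, -3.0, -16.0] [0.0, -0.079, -0.0]
5 [-32.0, -3.0, -13.0] [0.0, -0.079, -0.0]
6 [-32.0, -3.0, -11.0] [0.0, -0.079, -0.0]
7 [-33.0, -3.0, -8.0] [0.0, -0.079, -0.0]
8 [-34.0, -3.0, -6.0] [0.0, -0.079, -0.0]
9 [-34.0, -3.0, -3.0] [0.0, -0.079, -0.0]
10 [-34.0, -3.0, -0.0] [0.0, -0.079, -0.0]
11 [-34.0, -3.0, 2.0] [0.0, -0.079, -0.0]
12 [-34.0, -3.0, 5.0] [0.0, -0.079, -0.0]
13 [-33.0, -3.0, 8.0] [0.0, -0.079, -0.0]
14 [-33.0, -3.0, 10.0] [0.0, -0.079, -0.0]
```

Call:
{"method": "drive_tool", "body": {
  "motion": [
    {"hand": 1,"offset": [-24,-3,-25],"delta_rot": [0,-0.08,0]},
    {"hand": 1,"offset": [-26,-3,-23],"delta_rot": [0,-0.08,0]},
    {"hand": 1,"offset": [-27,-3,-20],"delta_rot": [0,-0.08,0]},
    {"hand": 1,"offset": [-29,-3,-18],"delta_rot": [0,-0.08,0]},
    {"hand": 1,"offset": [-30,-3,-16],"delta_rot": [0,-0.08,0]}
  ]
}}

```text
time_s: 0.57
position: [297.1, -418.2, 233.3]
ee_rot: [0.272, -0.275, 0.654, -0.65]
contact_force: [0.8, 0.6, -0.0]
grip_width: 88.2
```

Call:
{"method": "drive_tool", "body": {
  "motion": [
    {"hand": 1,"offset": [-32,-3,-13],"delta_rot": [0,-0.08,0]},
    {"hand": 1,"offset": [-32,-3,-11],"delta_rot": [0,-0.08,0]},
    {"hand": 1,"offset": [-33,-3,-8],"delta_rot": [0,-0.08,0]},
    {"hand": 1,"offset": [-34,-3,-6],"delta_rot": [0,-0.08,0]},
    {"hand": 1,"offset": [-34,-3,-3],"delta_rot": [0,-0.08,0]}
  ]
}}

```text
time_s: 0.98
position: [358.9, -250.0, 248.3]
ee_rot: [0.401, -0.405, 0.583, -0.579]
contact_force: [0.8, -0.1, 0.4]
grip_width: 88.2
```

```bash
python3 plan.py 430 -100 260 0
```

```text
t 0.98 pos [ 358.9 -250.   248.3] grip 88.2 F [ 0.8 -0.1  0.4] d [ 71.1 150.   11.7] rv [ 0.008 -0.357 -0.   ] rows 5
0 [-33.0, -2.0, 3.0] [0.002, -0.071, -0.0]
1 [-33.0, -2.0, 5.0] [0.002, -0.071, -0.0]
2 [-32.0, -2.0, 8.0] [0.002, -0.071, -0.0]
3 [-32.0, -2.0, 10.0] [0.002, -0.071, -0.0]
4 [-31.0, -2.0, 12.0] [0.002, -0.071, -0.0]
```

Call:
{"method": "drive_tool", "body": {
  "motion": [
    {"hand": 1,"offset": [-33,-2,3],"delta_rot": [0,-0.071,0]},
    {"hand": 1,"offset": [-33,-2,5],"delta_rot": [0,-0.071,0]},
    {"hand": 1,"offset": [-32,-2,8],"delta_rot": [0,-0.071,0]},
    {"hand": 1,"offset": [-32,-2,10],"delta_rot": [0.005,-0.071,0]},
    {"hand": 1,"offset": [-31,-2,12],"delta_rot": [0.003,-0.071,0]}
  ]
}}

```text
time_s: 1.4
position: [430.3, -91.1, 259.1]
ee_rot: [0.504, -0.504, 0.495, -0.496]
contact_force: [0.5, -0.1, -0.3]
grip_width: 88.0
```

```bash
cat > snap.py <<'E'
import sys,pickle
from h import *
n=sys.argv[1];i=camera_info("wrist");o=get_obs();im=camera("wrist")[:,:,::-1]
cv2.imwrite(f"pics/{n}.png",im);pickle.dump(i,open(f"pics/{n}.pkl","wb"));print(o['time_s'],o['position'],o['grip_width'],o['contact_force'],o['qpos'].round(2))
E
python3 snap.py w1
```

```text
1.4 [430.26996146 -91.12920498 259.06604322] 87.96822975057647 [ 0.45896476 -0.08228816 -0.28638536] [ 0.6   0.09 -0.53  1.94  0.05  1.12  0.06]
```

View pics/w1.png

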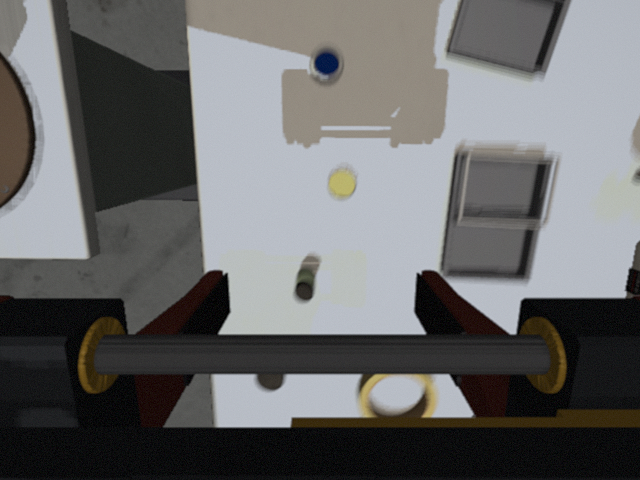

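Call:
{"method": "drive_tool", "body": {
  "motion": [
    {"hand": 1,"offset": [-40,0,0],"delta_rot": [0,0,0]},
    {"hand": 1,"offset": [-40,0,0],"delta_rot": [0,0,0]},
    {"hand": 1,"offset": [-40,0,0],"delta_rot": [0,0,0]},
    {"hand": 1,"offset": [-20,0,0],"delta_rot": [0,0,0]},
    {"hand": 1,"offset": [0,0,0],"delta_rot": [0,0,0]}
  ]
}}

```text
time_s: 1.87
position: [428.4, 56.3, 260.0]
ee_rot: [0.51, -0.506, 0.492, -0.493]
contact_force: [-0.1, 0.0, -0.0]
grip_width: 87.8
```

```bash
python3 snap.py w2
```

```text
1.8667 [428.35878392  56.32389373 259.96362178] 87.75872072645961 [-0.06351271  0.01722003 -0.02013511] [ 0.41  0.09 -0.68  1.95  0.06  1.12 -0.26]
```

View pics/w2.png

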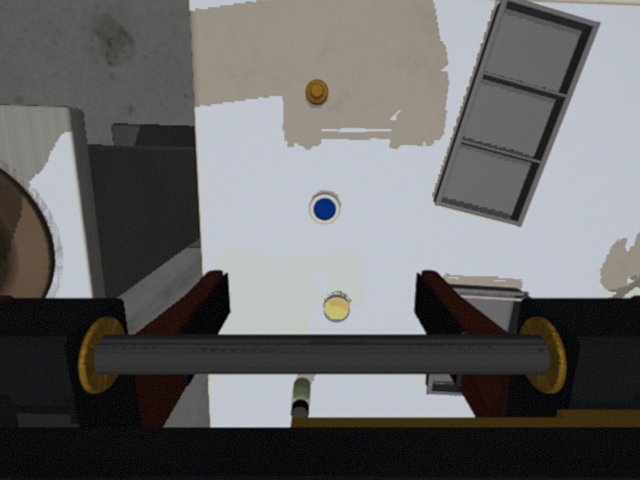

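Run:
```python
from h import *
a=cv2.imread("pics/w2.png");b=cv2.imread("pics/w1.png")
crop(a,420,0,620,150,4,"pics/c1.png");crop(a,420,120,620,270,4,"pics/c2.png")
crop(a,290,60,390,135,4,"pics/c3.png");crop(a,290,170,390,245,4,"pics/c4.png")
c=np.vstack([np.hstack([cv2.imread("pics/c3.png"),cv2.imread("pics/c4.png")]),cv2.resize(b[140:290,430:640-10],(800,600))[::2,::2].repeat(1,0).repeat(1,1) if 0 else np.hstack([cv2.resize(b[30:105,280:380],(400,300)),cv2.resize(a[270:345,290:390],(400,300))])])
cv2.imwrite("pics/c5.png",c)
crop(b,430,130,590,290,4,"pics/c6.png")
```

```text
(no output)
```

View pics/c1.png

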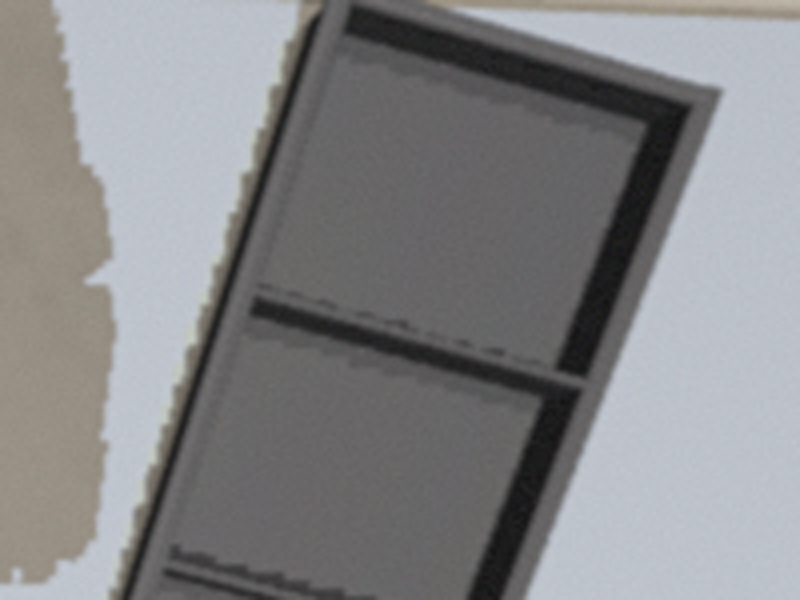

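View pics/c2.png

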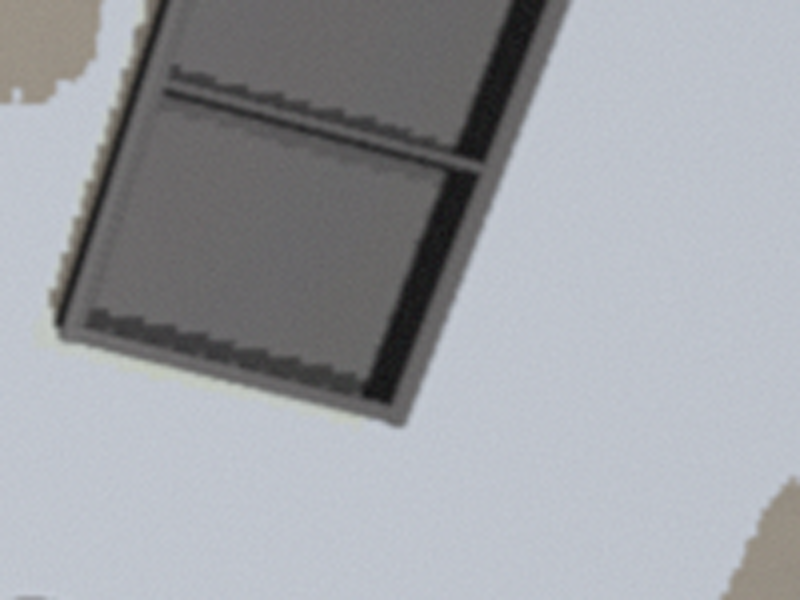

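View pics/c5.png

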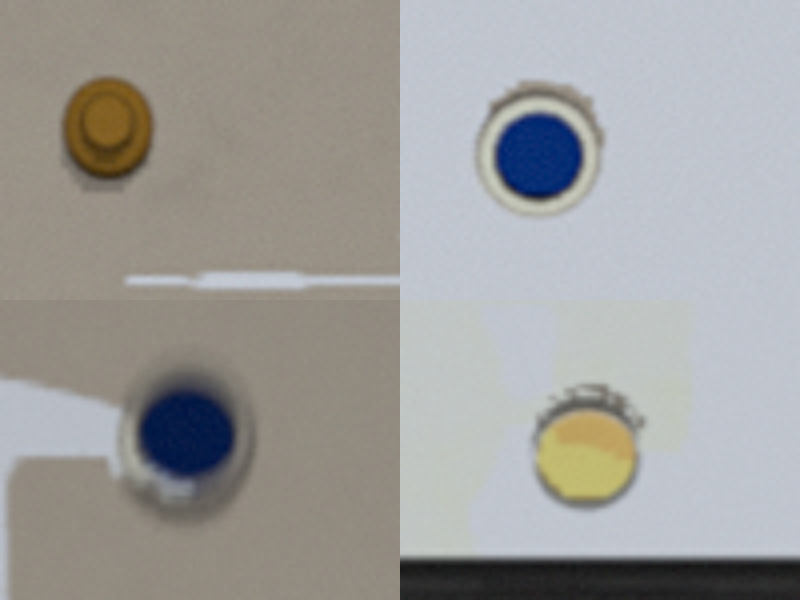

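View pics/c6.png

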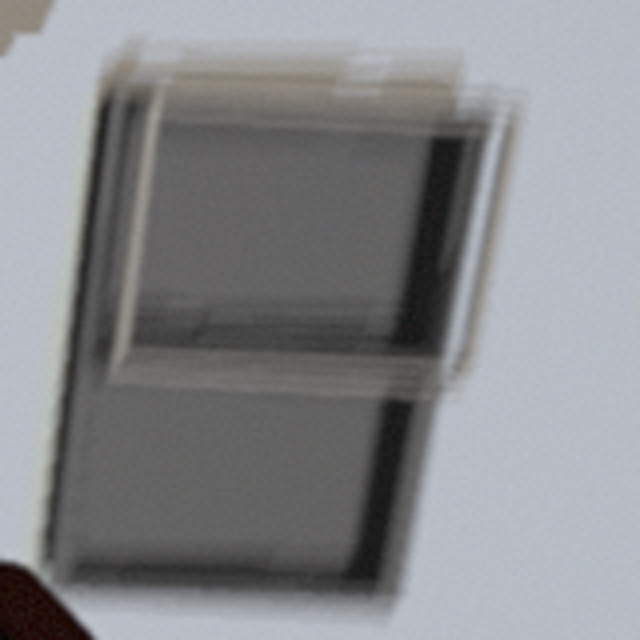

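Run:
```python
from h import *
import pickle
W=pickle.load(open("pics/w2.pkl","rb"));S=camera_info("scene");D=camera_info("side")
w=np.array([(316.7,90),(324.5,208.7),(336.5,308.7)])
s=np.array([(410,377),(553,318),(674,252)])/4+[180,190]
b=np.array([(195,127),(188,240),(193,361)])/4+[240,200]
print("side",tri(W,w,D,b).round(1));print("scene",tri(W,w,S,s).round(1))
print([onz(W,w[k],z).round(1) for k,z in enumerate((22,12,11))])
# tray3: near-left, near-right, far-right, far-left
tw=np.array([(325/4+420,0),(58/4+420,332/4+120),(405/4+420,428/4+120),(722/4+420,90/4)])
tb=np.array([(500,84),(420,225),(607,258),(660,102)])/4+[240,200]
print(tri(W,tw,D,tb).round(1));q=onz(W,tw,20);print(q.round(1),q.mean(0));e=(q[0]+q[3]-q[1]-q[2])/2;print(np.linalg.norm(e),np.arctan2(-e[0],e[1]))
```

```text
side [[421.2 180.7  20.9]
 [433.3  56.8  10.2]
 [451.9 -65.5   9.1]]
scene [[419.1 180.   20.2]
 [431.8  56.2   9.4]
 [450.  -68.1   6.1]]
[array([[419.8, 180.3,  22. ]]), array([[431.9,  56.9,  12. ]]), array([[450.5, -64.8,  11. ]])]
[[601.1 269.1  18.7]
 [556.   68.3  19.3]
 [655.2  43.8  18. ]
 [700.3 252.5  18.7]]
[[597.3 268.4  20. ]
 [553.   68.2  20. ]
 [653.4  44.2  20. ]
 [698.5 252.   20. ]] [625.54131288 158.21067841  20.        ]
208.8950672397604 -0.2158277333034074
```

```bash
python3 plan.py 432.5 56.6 60 0 5
```

```text
t 1.92 pos [428.4  54.7 259.9] grip 87.5 F [ 0.6  0.2 -0.2] d [   4.1    1.9 -199.9] rv [-0.005  0.031 -0.002] rows 5
0 [-0.0, 40.0, 1.0] [-0.001, 0.006, -0.0]
1 [-0.0, 40.0, 1.0] [-0.001, 0.006, -0.0]
2 [-0.0, 40.0, 1.0] [-0.001, 0.006, -0.0]
3 [-0.0, 40.0, 1.0] [-0.001, 0.006, -0.0]
4 [-0.0, 40.0, 1.0] [-0.001, 0.006, -0.0]
```

Call:
{"method": "drive_tool", "body": {
  "motion": [
    {"hand": 1,"offset": [0,38,1],"delta_rot": [0,0.006,0]},
    {"hand": 1,"offset": [0,38,1],"delta_rot": [0,0.006,0]},
    {"hand": 1,"offset": [0,38,1],"delta_rot": [0,0.006,0]},
    {"hand": 1,"offset": [-1,38,1],"delta_rot": [0,0.006,0]},
    {"hand": 1,"offset": [-1,38,0],"delta_rot": [0,0.006,0]}
  ]
}}

```text
time_s: 2.33
position: [442.2, 50.8, 71.1]
ee_rot: [-0.504, 0.492, -0.496, 0.508]
contact_force: [1.2, -0.5, -0.1]
grip_width: 87.7
```

```bash
python3 plan.py 432.5 56.6 4 0 2;python3 snap.py w3
```

```text
t 2.33 pos [442.2  50.8  71.1] grip 87.7 F [ 1.2 -0.5 -0.1] d [ -9.7   5.8 -67.1] rv [-0.024 -0.008  0.001] rows 2
0 [-2.9, 33.4, -5.7] [-0.012, -0.004, 0.0]
1 [-2.9, 33.5, -5.3] [-0.012, -0.004, 0.0]
2.3333 [442.18567385  50.75872154  71.0915283 ] 87.66550494294951 [ 1.20444143 -0.50632482 -0.05727242] [ 0.27  0.37 -0.59  2.16  0.34  0.68 -0.56]
```

View pics/w3.png

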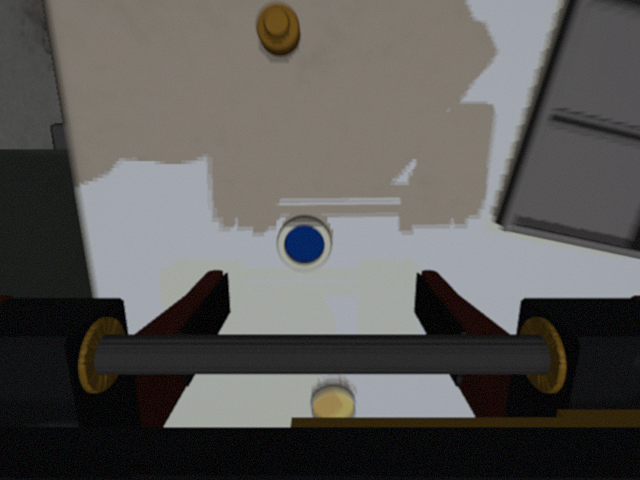

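```bash
python3 - <<'E'
from h import *
import pickle
W=pickle.load(open("pics/w3.pkl","rb"));print(onz(W,[(304.3,243.5),(333,404),(278,22)],12))
E
python3 plan.py 432.5 56.6 25 0 3
```

```text
[[432.10831215  58.64407765  12.        ]
 [449.9388259  -57.59902433  12.        ]
 [420.31416994 182.17945038  12.        ]]
t 2.38 pos [437.9  49.9  64.4] grip 87.9 F [-2.2 -0.3 -4.4] d [ -5.4   6.7 -39.4] rv [-0.013 -0.009  0.001] rows 3
0 [-2.0, 13.0, -2.0] [-0.004, -0.003, 0.0]
1 [-2.0, 13.0, -2.0] [-0.004, -0.003, 0.0]
2 [-2.0, 13.0, -2.0] [-0.004, -0.003, 0.0]
```

Call:
{"method": "drive_tool", "body": {
  "motion": [
    {"hand": 0.7,"offset": [-2,13,-2],"delta_rot": [-0.004,-0.003,0]},
    {"hand": 0.7,"offset": [-2,13,-2],"delta_rot": [-0.004,-0.003,0]},
    {"hand": 0.7,"offset": [-2,10,-2],"delta_rot": [-0.004,-0.003,0]},
    {"hand": 0.7,"offset": [0,0,0],"delta_rot": [0,0,0]}
  ]
}}

```text
time_s: 2.72
position: [429.4, 49.8, 24.6]
ee_rot: [0.495, -0.502, 0.503, -0.5]
contact_force: [0.1, 0.9, 0.0]
grip_width: 64.8
```

```bash
python3 plan.py 432.5 57 4 0 2
```

```text
t 2.72 pos [429.4  49.8  24.6] grip 64.8 F [0.1 0.9 0. ] d [  3.1   7.2 -20.6] rv [ 0.01  -0.005  0.004] rows 2
0 [-3.6, 10.3, 1.6] [0.005, -0.002, 0.002]
1 [-3.6, 10.3, 1.6] [0.005, -0.002, 0.002]
```

Call:
{"method": "drive_tool", "body": {
  "motion": [
    {"hand": 0.7,"offset": [-4,4,1],"delta_rot": [0.005,0,0]},
    {"hand": 0.7,"offset": [-3,7,1],"delta_rot": [0,0,0]},
    {"hand": 0.7,"offset": [-1,7,1],"delta_rot": [0,0,0]},
    {"hand": 0.7,"offset": [0,0,0],"delta_rot": [0,0,0]}
  ]
}}

```text
time_s: 3.05
position: [435.6, 56.6, 8.3]
ee_rot: [-0.497, 0.499, -0.5, 0.504]
contact_force: [0.9, 0.3, -0.6]
grip_width: 61.3
```

```bash
python3 plan.py 432.5 57 4 0 1
```

```text
t 3.05 pos [435.6  56.6   8.3] grip 61.3 F [ 0.9  0.3 -0.6] d [-3.1  0.4 -4.3] rv [-0.001 -0.008  0.006] rows 1
0 [-0.4, 4.3, -3.1] [-0.001, -0.008, 0.006]
```

Call:
{"method": "drive_tool", "body": {
  "motion": [
    {"hand": 0.6,"offset": [0,4,-2],"delta_rot": [0,0,0]},
    {"hand": 0.0,"offset": [0,0,-1],"delta_rot": [0,0,0]},
    {"hand": 0.0,"offset": [0,0,0],"delta_rot": [0,0,0]},
    {"hand": 0.0,"offset": [0,0,0],"delta_rot": [0,0,0]},
    {"hand": 0.0,"offset": [0,0,0],"delta_rot": [0,0,0]}
  ],
  "force": 20
}}

```text
time_s: 3.47
position: [433.2, 56.8, 4.9]
ee_rot: [-0.498, 0.499, -0.499, 0.504]
contact_force: [-1.3, -0.7, -0.5]
grip_width: 33.7
```

Call:
{"method": "drive_tool", "body": {
  "motion": [
    {"hand": 0.0,"offset": [0,0,0],"delta_rot": [0,0,0]},
    {"hand": 0.0,"offset": [0,0,0],"delta_rot": [0,0,0]}
  ]
}}

```text
time_s: 3.63
position: [433.3, 56.8, 5.1]
ee_rot: [-0.498, 0.499, -0.499, 0.504]
contact_force: [0.4, -1.0, -0.6]
grip_width: 33.7
```

Call:
{"method": "drive_tool", "body": {
  "motion": [
    {"hand": 0.0,"offset": [0,-30,0],"delta_rot": [0,0,0]},
    {"hand": 0.0,"offset": [0,-35,0],"delta_rot": [0,0,0]},
    {"hand": 0.0,"offset": [24,-15,23],"delta_rot": [0,0.01,0]},
    {"hand": 0.0,"offset": [25,0,24],"delta_rot": [0,0.01,0]},
    {"hand": 0.0,"offset": [25,0,24],"delta_rot": [0,0.01,0]}
  ]
}}

```text
time_s: 4.05
position: [500.0, -13.8, 89.0]
ee_rot: [-0.492, 0.495, -0.505, 0.507]
contact_force: [-0.4, 0.4, -1.0]
grip_width: 33.8
```

```bash
python3 plan.py 618 -137.5 75 -2.1 5
```

```text
t 4.05 pos [500.  -13.8  89. ] grip 33.8 F [-0.4  0.4 -1. ] d [ 118.  -123.7  -14. ] rv [0.001 0.012 0.005] rows 5
0 [24.0, 3.0, 24.0] [0.0, 0.002, 0.001]
1 [24.0, 3.0, 24.0] [0.0, 0.002, 0.001]
2 [24.0, 3.0, 24.0] [0.0, 0.002, 0.001]
3 [24.0, 3.0, 24.0] [0.0, 0.002, 0.001]
4 [24.0, 3.0, 24.0] [0.0, 0.002, 0.001]
```

Call:
{"method": "drive_tool", "body": {
  "motion": [
    {"hand": 0.0,"offset": [25,1,24],"delta_rot": [0,0.003,0]},
    {"hand": 0.0,"offset": [25,1,24],"delta_rot": [0,0.003,0]},
    {"hand": 0.0,"offset": [25,1,24],"delta_rot": [0,0.003,0]},
    {"hand": 0.0,"offset": [20,1,20],"delta_rot": [0,0.003,0]},
    {"hand": 0.0,"offset": [12,0,10],"delta_rot": [0,0,0]}
  ]
}}

```text
time_s: 4.47
position: [605.4, -134.3, 87.5]
ee_rot: [-0.489, 0.49, -0.508, 0.513]
contact_force: [0.2, 0.9, -0.4]
grip_width: 33.7
```

Call:
{"method": "drive_tool", "body": {
  "motion": [
    {"hand": 0.0,"offset": [3,0,2],"delta_rot": [0,0,0]},
    {"hand": 0.0,"offset": [0,0,0],"delta_rot": [0,0,0]}
  ]
}}

```text
time_s: 4.63
position: [608.4, -141.8, 86.6]
ee_rot: [-0.487, 0.489, -0.509, 0.514]
contact_force: [-0.9, 0.1, -0.9]
grip_width: 33.8
```

```bash
python3 snap.py w4;python3 plan.py 618 -137.5 9 -2.1 3
```

```text
4.6333 [ 608.44473763 -141.78173602   86.56016674] 33.799313684472175 [-0.87508479  0.09748553 -0.92437688] [ 0.5   0.6  -0.5   1.71  0.36  0.92 -0.19]
t 4.68 pos [ 608.  -141.3   86.5] grip 33.6 F [-0.7  0.   0.1] d [ 10.    3.8 -77.5] rv [-0.003 -0.01   0.008] rows 3
0 [-2.0, 26.0, 3.0] [-0.001, -0.003, 0.003]
1 [-2.0, 26.0, 3.0] [-0.001, -0.003, 0.003]
2 [-1.0, 26.0, 3.0] [-0.001, -0.003, 0.003]
```

View pics/w4.png

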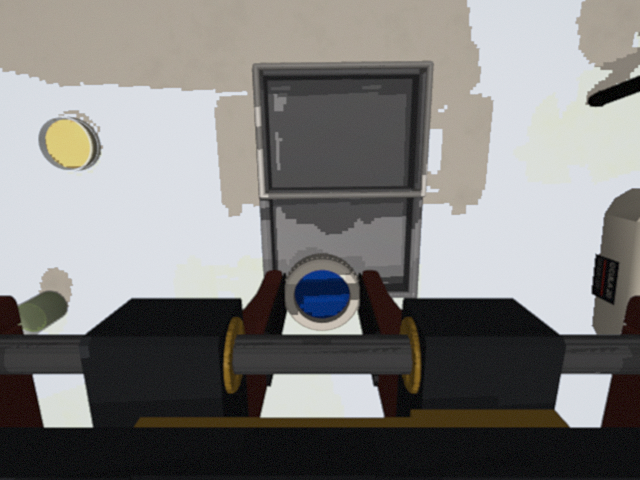

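Run:
```python
from h import *
import pickle
W=pickle.load(open("pics/w4.pkl","rb"));q=onz(W,[(255,65),(432,65),(427,194),(263,195)],37);print(q.round(1),q.mean(0).round(1))
print(onz(W,[(420,297),(70,143)],20).round(1),onz(W,[(70,143)],11).round(1))
```

```text
[[ 577.9  -32.7   37. ]
 [ 671.4  -37.1   37. ]
 [ 670.4 -105.4   37. ]
 [ 576.1 -101.5   37. ]] [624.  -69.2  37. ]
[[ 672.3 -176.6   20. ]
 [ 460.5  -66.9   20. ]] [[454.6 -66.5  11. ]]
```

Call:
{"method": "drive_tool", "body": {
  "motion": [
    {"hand": 0.0,"offset": [-2,20,3],"delta_rot": [0,0,0.003]},
    {"hand": 0.0,"offset": [-2,22,3],"delta_rot": [0,0,0.003]},
    {"hand": 0.0,"offset": [0,18,2],"delta_rot": [0,0,0]},
    {"hand": 0.0,"offset": [0,7,0],"delta_rot": [0,0,0]},
    {"hand": 0.0,"offset": [0,0,0],"delta_rot": [0,0,0]}
  ]
}}

```text
time_s: 5.1
position: [614.0, -130.2, 19.7]
ee_rot: [-0.491, 0.489, -0.509, 0.511]
contact_force: [-0.1, 0.3, -0.1]
grip_width: 33.5
```

```bash
python3 plan.py 616 -138 8.5 -2.1 1
```

```text
t 5.1 pos [ 614.  -130.2   19.7] grip 33.5 F [-0.1  0.3 -0.1] d [  2.   -7.8 -11.2] rv [-0.004 -0.003 -0.001] rows 1
0 [7.7, 11.2, 2.3] [-0.004, -0.003, -0.001]
```

Call:
{"method": "drive_tool", "body": {
  "motion": [
    {"hand": 0.0,"offset": [4,5,1],"delta_rot": [0,0,0]},
    {"hand": 0.0,"offset": [3,5,0],"delta_rot": [0,0,0]},
    {"hand": 0.0,"offset": [0,2,0],"delta_rot": [0,0,0]},
    {"hand": 0.0,"offset": [0,0,0],"delta_rot": [0,0,0]}
  ]
}}

```text
time_s: 5.43
position: [614.7, -135.6, 9.4]
ee_rot: [-0.492, 0.489, -0.508, 0.51]
contact_force: [0.7, -1.2, -0.4]
grip_width: 33.7
```

Call:
{"method": "drive_tool", "body": {
  "motion": [
    {"hand": 0.0,"offset": [0,1,0],"delta_rot": [0,0,0]},
    {"hand": 0.5,"offset": [0,0,0],"delta_rot": [0,0,0]},
    {"hand": 0.5,"offset": [0,0,0],"delta_rot": [0,0,0]},
    {"hand": 0.5,"offset": [0,0,0],"delta_rot": [0,0,0]},
    {"hand": 0.5,"offset": [0,0,0],"delta_rot": [0,0,0]}
  ]
}}

```text
time_s: 5.85
position: [615.9, -136.3, 10.4]
ee_rot: [-0.493, 0.488, -0.507, 0.512]
contact_force: [0.7, -0.4, 0.1]
grip_width: 44.1
```

Call:
{"method": "drive_tool", "body": {
  "motion": [
    {"hand": 0.5,"offset": [0,-10,0],"delta_rot": [0,0,0]},
    {"hand": 0.5,"offset": [0,-30,0],"delta_rot": [0,0,0]},
    {"hand": 0.6,"offset": [0,-35,0],"delta_rot": [0,0,0]},
    {"hand": 0.8,"offset": [-20,-20,-30],"delta_rot": [0,0,0]},
    {"hand": 0.8,"offset": [-20,0,-30],"delta_rot": [0,0,0]}
  ]
}}

```text
time_s: 6.27
position: [559.4, -96.9, 108.9]
ee_rot: [-0.492, 0.487, -0.508, 0.513]
contact_force: [0.9, 1.0, -0.4]
grip_width: 60.2
```

```bash
python3 plan.py 451 -66.5 80 0
```

```text
t 6.27 pos [559.4 -96.9 108.9] grip 60.2 F [ 0.9  1.  -0.4] d [-108.4   30.4  -28.9] rv [-0.009 -0.043 -0.001] rows 3
0 [-9.0, 9.0, -37.0] [-0.003, -0.014, -0.0]
1 [-9.0, 9.0, -36.0] [-0.003, -0.014, -0.0]
2 [-10.0, 10.0, -36.0] [-0.003, -0.014, -0.0]
```

Call:
{"method": "drive_tool", "body": {
  "motion": [
    {"hand": 0.8,"offset": [-8,6,-30],"delta_rot": [0,-0.014,0]},
    {"hand": 0.8,"offset": [-8,6,-30],"delta_rot": [0,-0.014,0]},
    {"hand": 0.8,"offset": [-7,6,-22],"delta_rot": [-0.005,-0.014,0]},
    {"hand": 0.8,"offset": [-3,3,-8],"delta_rot": [0,0,0]},
    {"hand": 0.8,"offset": [0,0,0],"delta_rot": [0,0,0]}
  ]
}}

```text
time_s: 6.68
position: [464.1, -63.2, 93.2]
ee_rot: [0.504, -0.5, 0.494, -0.502]
contact_force: [0.1, -0.3, -0.3]
grip_width: 70.1
```

```bash
python3 snap.py w5; python3 plan.py 451.5 -66 30 0 3
```

```text
6.6833 [464.13671676 -63.24209248  93.17280908] 70.11208924881988 [ 0.07256913 -0.28798839 -0.32445917] [ 0.52  0.37 -0.59  2.08  0.31  0.76 -0.25]
t 6.73 pos [465.3 -63.5  93.6] grip 70.0 F [-0.5  0.6 -0.2] d [-13.8  -2.5 -63.6] rv [-0.013  0.007  0.004] rows 3
0 [1.0, 21.0, -5.0] [-0.004, 0.002, 0.001]
1 [1.0, 21.0, -5.0] [-0.004, 0.002, 0.001]
2 [1.0, 21.0, -5.0] [-0.004, 0.002, 0.001]
```

View pics/w5.png

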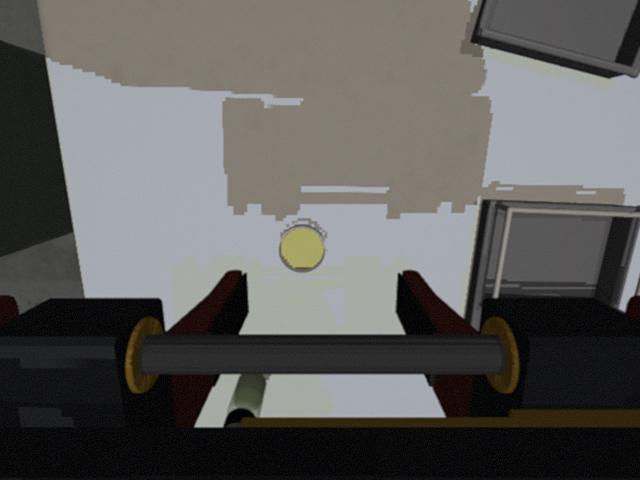

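Run:
```python
from h import *
import pickle
W=pickle.load(open("pics/w5.pkl","rb"));W2=pickle.load(open("pics/w2.pkl","rb"));print(onz(W,[(302.5,247.5)],10).round(1),tri(W,[(302.5,247.5)],W2,[(336.5,308.7)]).round(1))
```

```text
[[451.1 -64.8  10. ]] [[450.8 -64.9  10.5]]
```

Call:
{"method": "drive_tool", "body": {
  "motion": [
    {"hand": 0.7,"offset": [1,20,-5],"delta_rot": [-0.004,0,0]},
    {"hand": 0.7,"offset": [1,20,-5],"delta_rot": [-0.004,0,0]},
    {"hand": 0.7,"offset": [0,18,-3],"delta_rot": [-0.004,0,0]},
    {"hand": 0.65,"offset": [0,5,0],"delta_rot": [0,0,0]},
    {"hand": 0.65,"offset": [0,0,0],"delta_rot": [0,0,0]}
  ]
}}

```text
time_s: 7.15
position: [461.4, -67.8, 32.8]
ee_rot: [-0.503, 0.5, -0.495, 0.503]
contact_force: [-0.1, -0.1, -0.1]
grip_width: 57.2
```

```bash
python3 plan.py 451.5 -66 4 0 2
```

```text
t 7.15 pos [461.4 -67.8  32.8] grip 57.2 F [-0.1 -0.1 -0.1] d [ -9.9   1.8 -28.8] rv [-0.012  0.004  0.006] rows 2
0 [-1.0, 14.3, -5.1] [-0.006, 0.002, 0.003]
1 [-1.0, 14.4, -5.0] [-0.006, 0.002, 0.003]
```

Call:
{"method": "drive_tool", "body": {
  "motion": [
    {"hand": 0.65,"offset": [-3,3,-10],"delta_rot": [-0.008,0,0.003]},
    {"hand": 0.65,"offset": [0,8,-5],"delta_rot": [0,0,0]},
    {"hand": 0.65,"offset": [0,8,-3],"delta_rot": [0,0,0]},
    {"hand": 0.6,"offset": [0,6,0],"delta_rot": [0,0,0]},
    {"hand": 0.6,"offset": [0,0,0],"delta_rot": [0,0,0]}
  ]
}}

```text
time_s: 7.57
position: [445.4, -65.0, 8.0]
ee_rot: [0.502, -0.5, 0.497, -0.502]
contact_force: [-0.1, 0.2, -0.8]
grip_width: 52.8
```

```bash
python3 plan.py 451 -65 4 0 1
```

```text
t 7.57 pos [445.4 -65.    8. ] grip 52.8 F [-0.1  0.2 -0.8] d [ 5.6  0.  -4. ] rv [-0.008  0.003  0.003] rows 1
0 [-0.0, 4.1, 5.6] [-0.008, 0.003, 0.003]
```

Call:
{"method": "drive_tool", "body": {
  "motion": [
    {"hand": 0.6,"offset": [0,3,5],"delta_rot": [-0.005,0,0.003]},
    {"hand": 0.6,"offset": [0,1,1],"delta_rot": [0,0,0]},
    {"hand": 0.0,"offset": [0,0,0],"delta_rot": [0,0,0]},
    {"hand": 0.0,"offset": [0,0,0],"delta_rot": [0,0,0]},
    {"hand": 0.0,"offset": [0,0,0],"delta_rot": [0,0,0]}
  ]
}}

```text
time_s: 7.98
position: [453.1, -65.0, 3.9]
ee_rot: [0.502, -0.5, 0.498, -0.5]
contact_force: [-0.2, 0.0, -0.3]
grip_width: 36.5
```

Call:
{"method": "drive_tool", "body": {
  "motion": [
    {"hand": 0.0,"offset": [0,0,0],"delta_rot": [0,0,0]},
    {"hand": 0.0,"offset": [0,0,0],"delta_rot": [0,0,0]}
  ]
}}

```text
time_s: 8.15
position: [453.3, -65.0, 4.1]
ee_rot: [0.502, -0.5, 0.498, -0.5]
contact_force: [-0.3, 0.0, 0.2]
grip_width: 32.9
```

Call:
{"method": "drive_tool", "body": {
  "motion": [
    {"hand": 0.0,"offset": [0,-30,0],"delta_rot": [0,0,0]},
    {"hand": 0.0,"offset": [0,-35,0],"delta_rot": [0,0,0]},
    {"hand": 0.0,"offset": [-24,-15,23],"delta_rot": [0,0.04,0]},
    {"hand": 0.0,"offset": [-24,0,24],"delta_rot": [0,0.04,0]},
    {"hand": 0.0,"offset": [-24,0,26],"delta_rot": [0,0.04,0]}
  ]
}}

```text
time_s: 8.57
position: [523.8, -2.6, 86.4]
ee_rot: [0.464, -0.468, 0.533, -0.532]
contact_force: [0.2, -0.5, 0.2]
grip_width: 32.8
```

```bash
python3 plan.py 610 92 75 -12.3 4
```

```text
t 8.57 pos [523.8  -2.6  86.4] grip 32.8 F [ 0.2 -0.5  0.2] d [ 86.2  94.6 -11.4] rv [0.005 0.082 0.003] rows 4
0 [-26.0, 3.0, 18.0] [0.001, 0.02, 0.001]
1 [-27.0, 3.0, 18.0] [0.001, 0.02, 0.001]
2 [-27.0, 3.0, 17.0] [0.001, 0.02, 0.001]
3 [-27.0, 3.0, 17.0] [0.001, 0.02, 0.001]
```

Call:
{"method": "drive_tool", "body": {
  "motion": [
    {"hand": 0.0,"offset": [-26,2,18],"delta_rot": [0,0.025,0]},
    {"hand": 0.0,"offset": [-26,2,18],"delta_rot": [0,0.025,0]},
    {"hand": 0.0,"offset": [-26,2,18],"delta_rot": [0,0.025,0]},
    {"hand": 0.0,"offset": [-12,2,8],"delta_rot": [0,0,0]},
    {"hand": 0.0,"offset": [0,0,0],"delta_rot": [0,0,0]}
  ]
}}

```text
time_s: 8.98
position: [608.3, 84.5, 80.0]
ee_rot: [-0.445, 0.443, -0.55, 0.551]
contact_force: [0.0, -0.2, -0.1]
grip_width: 32.8
```

```bash
python3 snap.py w6; python3 plan.py 610 91.5 25 -12.3 3
```

```text
8.9833 [608.31643732  84.53719978  79.97697938] 32.81488735271111 [ 0.0318681  -0.17743328 -0.1452925 ] [ 0.14  0.6  -0.5   1.74  0.35  0.9  -0.72]
t 9.03 pos [607.3  83.7  80. ] grip 32.7 F [ 0.3  1.4 -0.3] d [  2.7   7.8 -55. ] rv [-0.001  0.001 -0.   ] rows 3
0 [-3.0, 18.0, 0.0] [-0.0, 0.0, -0.0]
1 [-3.0, 18.0, 0.0] [-0.0, 0.0, -0.0]
2 [-3.0, 18.0, 0.0] [-0.0, 0.0, -0.0]
```

View pics/w6.png

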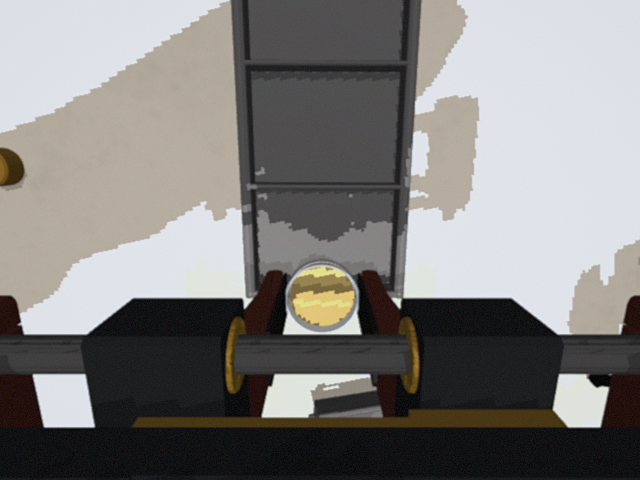

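Run:
```python
from h import *
import pickle
W=pickle.load(open("pics/w6.pkl","rb"));q=onz(W,[(241,63),(413,63),(409,186),(245,186)],20);print(q.round(1),q.mean(0))
```

```text
[[587.7 202.8  20. ]
 [681.3 182.6  20. ]
 [668.5 115.7  20. ]
 [572.1 136.6  20. ]] [627.3615918  159.42699687  20.        ]
```

Call:
{"method": "drive_tool", "body": {
  "motion": [
    {"hand": 0.0,"offset": [-4,15,1],"delta_rot": [0,0,0]},
    {"hand": 0.0,"offset": [-3,18,0],"delta_rot": [0,0,0]},
    {"hand": 0.0,"offset": [-2,18,0],"delta_rot": [0,0,0]},
    {"hand": 0.0,"offset": [0,6,0],"delta_rot": [0,0,0]},
    {"hand": 0.0,"offset": [0,0,0],"delta_rot": [0,0,0]}
  ]
}}

```text
time_s: 9.45
position: [607.2, 87.3, 19.0]
ee_rot: [-0.442, 0.444, -0.55, 0.552]
contact_force: [-0.7, -0.7, -1.0]
grip_width: 33.0
```

```bash
python3 plan.py 610 91.5 8 -12.3 1
```

```text
t 9.45 pos [607.2  87.3  19. ] grip 33.0 F [-0.7 -0.7 -1. ] d [  2.8   4.2 -11. ] rv [-0.    -0.002  0.003] rows 1
0 [-4.7, 11.0, 1.8] [-0.0, -0.002, 0.003]
```

Tray pose confirmed (627, 159).

Call:
{"method": "drive_tool", "body": {
  "motion": [
    {"hand": 0.0,"offset": [-2,5,1],"delta_rot": [0,0,0]},
    {"hand": 0.0,"offset": [-1,5,0],"delta_rot": [0,0,0]},
    {"hand": 0.0,"offset": [0,2,0],"delta_rot": [0,0,0]},
    {"hand": 0.0,"offset": [0,0,0],"delta_rot": [0,0,0]}
  ]
}}

```text
time_s: 9.78
position: [608.5, 87.7, 7.1]
ee_rot: [-0.441, 0.443, -0.551, 0.553]
contact_force: [-0.4, -0.1, 0.0]
grip_width: 32.6
```

Call:
{"method": "drive_tool", "body": {
  "motion": [
    {"hand": 0.5,"offset": [0,0,0],"delta_rot": [0,0,0]},
    {"hand": 0.5,"offset": [0,0,0],"delta_rot": [0,0,0]},
    {"hand": 0.5,"offset": [0,0,0],"delta_rot": [0,0,0]},
    {"hand": 0.5,"offset": [0,0,0],"delta_rot": [0,0,0]},
    {"hand": 0.5,"offset": [0,0,0],"delta_rot": [0,0,0]}
  ]
}}

```text
time_s: 10.2
position: [609.8, 87.5, 8.8]
ee_rot: [-0.442, 0.442, -0.55, 0.554]
contact_force: [0.1, 1.3, -0.2]
grip_width: 43.7
```

Call:
{"method": "drive_tool", "body": {
  "motion": [
    {"hand": 0.5,"offset": [0,-10,0],"delta_rot": [0,0,0]},
    {"hand": 0.5,"offset": [0,-30,0],"delta_rot": [0,0,0]},
    {"hand": 0.5,"offset": [0,-35,0],"delta_rot": [0,0,0]},
    {"hand": 0.6,"offset": [0,-35,-25],"delta_rot": [0,0,0]},
    {"hand": 0.6,"offset": [0,-10,-38],"delta_rot": [0,-0.05,0]}
  ]
}}

```text
time_s: 10.62
position: [551.1, 99.7, 130.0]
ee_rot: [-0.453, 0.456, -0.541, 0.542]
contact_force: [1.1, 0.2, 0.1]
grip_width: 51.8
```

```bash
python3 plan.py 420.5 180.5 110 0
```

```text
t 10.62 pos [551.1  99.7 130. ] grip 51.8 F [1.1 0.2 0.1] d [-130.6   80.8  -20. ] rv [ 0.001 -0.174  0.004] rows 4
0 [-14.0, 5.0, -36.0] [0.0, -0.044, 0.001]
1 [-16.0, 5.0, -35.0] [0.0, -0.044, 0.001]
2 [-17.0, 5.0, -34.0] [0.0, -0.044, 0.001]
3 [-19.0, 5.0, -33.0] [0.0, -0.044, 0.001]
```

Call:
{"method": "drive_tool", "body": {
  "motion": [
    {"hand": 0.7,"offset": [-14,5,-35],"delta_rot": [0,-0.044,0]},
    {"hand": 0.7,"offset": [-16,5,-34],"delta_rot": [0,-0.044,0]},
    {"hand": 0.7,"offset": [-17,5,-33],"delta_rot": [0,-0.044,0]},
    {"hand": 0.7,"offset": [-16,4,-22],"delta_rot": [0,-0.03,0]},
    {"hand": 0.7,"offset": [0,0,0],"delta_rot": [0,0,0]}
  ]
}}

```text
time_s: 11.03
position: [428.3, 179.6, 118.8]
ee_rot: [-0.501, 0.498, -0.496, 0.504]
contact_force: [0.2, 0.4, 0.4]
grip_width: 61.3
```

```bash
python3 snap.py w7; python3 plan.py 420.5 180.5 40 0 3
```

```text
11.0333 [428.26481108 179.59791807 118.78208464] 61.268241518472244 [0.16559131 0.3819568  0.42650225] [ 0.05  0.34 -0.66  2.06  0.3   0.82 -0.79]
t 11.08 pos [430.3 178.4 119.2] grip 61.4 F [-0.5  0.1  0.2] d [ -9.8   2.1 -79.2] rv [-0.013 -0.004  0.005] rows 3
0 [-1.0, 26.0, -4.0] [-0.004, -0.001, 0.002]
1 [-1.0, 26.0, -4.0] [-0.004, -0.001, 0.002]
2 [-1.0, 26.0, -3.0] [-0.004, -0.001, 0.002]
```

View pics/w7.png

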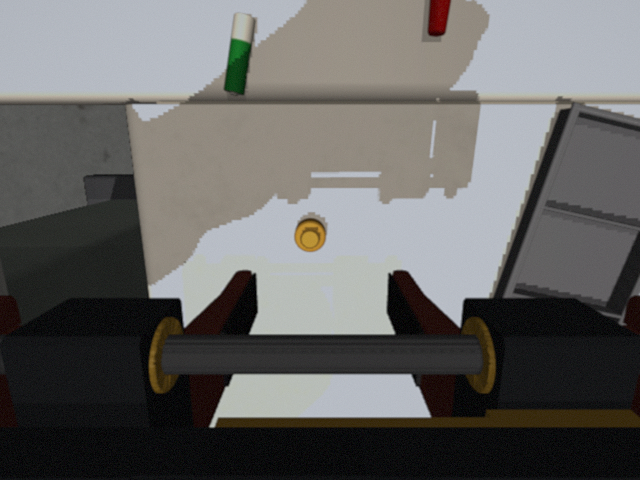

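Run:
```python
from h import *
import pickle
W=pickle.load(open("pics/w7.pkl","rb"));W2=pickle.load(open("pics/w2.pkl","rb"));print(onz(W,[(310.5,238)],22).round(1),onz(W,[(244,18),(235,90)],15).round(1),tri(W,[(310.5,238)],W2,[(316.7,90)]).round(1))
```

```text
[[420.6 181.4  22. ]] [[378.9 326.2  15. ]
 [370.5 282.7  15. ]] [[420.2 180.7  19.3]]
```

Call:
{"method": "drive_tool", "body": {
  "motion": [
    {"hand": 0.6,"offset": [-1,26,-6],"delta_rot": [-0.006,0,0.003]},
    {"hand": 0.6,"offset": [-1,26,-6],"delta_rot": [-0.004,0,0]},
    {"hand": 0.6,"offset": [-1,20,-4],"delta_rot": [-0.004,0,0]},
    {"hand": 0.6,"offset": [0,7,0],"delta_rot": [0,0,0]},
    {"hand": 0.6,"offset": [0,0,0],"delta_rot": [0,0,0]}
  ]
}}

```text
time_s: 11.5
position: [422.2, 180.3, 41.8]
ee_rot: [-0.5, 0.496, -0.5, 0.505]
contact_force: [0.1, -0.4, 0.0]
grip_width: 52.7
```

```bash
python3 plan.py 420.5 180.5 4 0 2
```

```text
t 11.5 pos [422.2 180.3  41.8] grip 52.7 F [ 0.1 -0.4  0. ] d [ -1.7   0.2 -37.8] rv [-0.01  -0.009  0.001] rows 2
0 [-0.1, 18.9, -1.0] [-0.005, -0.005, 0.001]
1 [-0.1, 18.9, -0.9] [-0.005, -0.005, 0.001]
```

Call:
{"method": "drive_tool", "body": {
  "motion": [
    {"hand": 0.6,"offset": [0,12,-2],"delta_rot": [-0.006,-0.004,0]},
    {"hand": 0.6,"offset": [0,14,-3],"delta_rot": [-0.004,0,0]},
    {"hand": 0.5,"offset": [0,9,-2],"delta_rot": [0,0,0]},
    {"hand": 0.5,"offset": [0,3,0],"delta_rot": [0,0,0]},
    {"hand": 0.5,"offset": [0,0,0],"delta_rot": [0,0,0]}
  ]
}}

```text
time_s: 11.92
position: [420.4, 179.7, 4.0]
ee_rot: [-0.499, 0.496, -0.501, 0.504]
contact_force: [0.1, 1.0, -0.1]
grip_width: 43.9
```

```bash
python3 plan.py 420.5 181 4 0 1
```

```text
t 11.92 pos [420.4 179.7   4. ] grip 43.9 F [ 0.1  1.  -0.1] d [0.1 1.3 0. ] rv [-0.005 -0.01   0.   ] rows 1
0 [-1.3, -0.0, 0.1] [-0.005, -0.01, 0.0]
```

Call:
{"method": "drive_tool", "body": {
  "motion": [
    {"hand": 0.0,"offset": [-1,0,0],"delta_rot": [-0.003,0,0]},
    {"hand": 0.0,"offset": [0,0,0],"delta_rot": [0,0,0]},
    {"hand": 0.0,"offset": [0,0,0],"delta_rot": [0,0,0]},
    {"hand": 0.0,"offset": [0,0,0],"delta_rot": [0,0,0]},
    {"hand": 0.0,"offset": [0,0,0],"delta_rot": [0,0,0]}
  ],
  "force": 25
}}

```text
time_s: 12.33
position: [422.2, 181.3, 5.8]
ee_rot: [-0.499, 0.496, -0.502, 0.503]
contact_force: [-0.1, 0.7, -1.0]
grip_width: 23.0
```

Call:
{"method": "drive_tool", "body": {
  "motion": [
    {"hand": 0.0,"offset": [0,0,0],"delta_rot": [0,0,0]},
    {"hand": 0.0,"offset": [0,0,0],"delta_rot": [0,0,0]}
  ]
}}

```text
time_s: 12.5
position: [422.4, 181.3, 6.2]
ee_rot: [-0.499, 0.496, -0.502, 0.504]
contact_force: [-0.3, -1.5, -0.5]
grip_width: 22.8
```

Call:
{"method": "drive_tool", "body": {
  "motion": [
    {"hand": 0.0,"offset": [0,-25,0],"delta_rot": [0,0,0]},
    {"hand": 0.0,"offset": [0,-35,0],"delta_rot": [0,0,0]},
    {"hand": 0.0,"offset": [3,-15,30],"delta_rot": [0,0.04,0]},
    {"hand": 0.0,"offset": [2,0,38],"delta_rot": [0,0.04,0]},
    {"hand": 0.0,"offset": [0,0,38],"delta_rot": [0,0.04,0]}
  ]
}}

```text
time_s: 12.92
position: [522.1, 171.5, 84.5]
ee_rot: [-0.467, 0.469, -0.53, 0.53]
contact_force: [0.9, 0.5, -1.3]
grip_width: 22.7
```

```bash
python3 plan.py 624 160 75 -12.3
```

```text
t 12.92 pos [522.1 171.5  84.5] grip 22.7 F [ 0.9  0.5 -1.3] d [101.9 -11.5  -9.5] rv [0.002 0.091 0.002] rows 3
0 [-0.0, 3.0, 34.0] [0.001, 0.03, 0.001]
1 [-1.0, 3.0, 34.0] [0.001, 0.03, 0.001]
2 [-2.0, 3.0, 34.0] [0.001, 0.03, 0.001]
```

Call:
{"method": "drive_tool", "body": {
  "motion": [
    {"hand": 0.0,"offset": [0,2,33],"delta_rot": [0,0.03,0]},
    {"hand": 0.0,"offset": [-1,2,33],"delta_rot": [0,0.03,0]},
    {"hand": 0.0,"offset": [-2,3,20],"delta_rot": [0,0.02,0]},
    {"hand": 0.0,"offset": [0,2,5],"delta_rot": [0,0,0]},
    {"hand": 0.0,"offset": [0,0,0],"delta_rot": [0,0,0]}
  ]
}}

```text
time_s: 13.33
position: [624.2, 156.5, 76.1]
ee_rot: [-0.444, 0.442, -0.549, 0.553]
contact_force: [-0.6, 0.1, 0.8]
grip_width: 22.8
```

```bash
python3 plan.py 624 160 25 -12.3 3
```

```text
t 13.33 pos [624.2 156.5  76.1] grip 22.8 F [-0.6  0.1  0.8] d [ -0.2   3.5 -51.1] rv [-0.005 -0.001  0.001] rows 3
0 [-1.0, 17.0, -0.0] [-0.002, -0.0, 0.0]
1 [-1.0, 17.0, -0.0] [-0.002, -0.0, 0.0]
2 [-1.0, 17.0, -0.0] [-0.002, -0.0, 0.0]
```

Call:
{"method": "drive_tool", "body": {
  "motion": [
    {"hand": 0.0,"offset": [-1,15,0],"delta_rot": [-0.002,0,0]},
    {"hand": 0.0,"offset": [-1,19,0],"delta_rot": [-0.002,0,0]},
    {"hand": 0.0,"offset": [-1,17,0],"delta_rot": [0,0,0]},
    {"hand": 0.0,"offset": [0,8,0],"delta_rot": [0,0,0]},
    {"hand": 0.0,"offset": [0,0,0],"delta_rot": [0,0,0]}
  ]
}}

```text
time_s: 13.75
position: [618.3, 161.3, 12.4]
ee_rot: [0.444, -0.446, 0.55, -0.549]
contact_force: [-0.3, 0.0, -0.3]
grip_width: 22.3
```

```bash
python3 plan.py 624 160 9.7 -12.3 2
```

```text
t 13.75 pos [618.3 161.3  12.4] grip 22.3 F [-0.3  0.  -0.3] d [ 5.7 -1.3 -2.7] rv [0.004 0.005 0.002] rows 2
0 [0.0, 1.4, 2.9] [0.002, 0.002, 0.001]
1 [0.0, 1.4, 2.9] [0.002, 0.002, 0.001]
```

Call:
{"method": "drive_tool", "body": {
  "motion": [
    {"hand": 0.0,"offset": [0,2,2],"delta_rot": [0.003,0,0]},
    {"hand": 0.0,"offset": [0,1,0],"delta_rot": [0,0,0]},
    {"hand": 0.0,"offset": [0,0,0],"delta_rot": [0,0,0]}
  ]
}}

```text
time_s: 14.0
position: [618.1, 161.8, 9.3]
ee_rot: [0.445, -0.447, 0.549, -0.549]
contact_force: [-0.7, 0.3, -0.5]
grip_width: 22.6
```

Call:
{"method": "drive_tool", "body": {
  "motion": [
    {"hand": 0.35,"offset": [0,0,0],"delta_rot": [0,0,0]},
    {"hand": 0.4,"offset": [0,0,0],"delta_rot": [0,0,0]},
    {"hand": 0.4,"offset": [0,0,0],"delta_rot": [0,0,0]},
    {"hand": 0.4,"offset": [0,0,0],"delta_rot": [0,0,0]},
    {"hand": 0.4,"offset": [0,0,0],"delta_rot": [0,0,0]}
  ]
}}

```text
time_s: 14.42
position: [620.1, 162.4, 12.6]
ee_rot: [-0.446, 0.445, -0.548, 0.55]
contact_force: [0.6, -0.0, -0.2]
grip_width: 35.3
```

Call:
{"method": "drive_tool", "body": {
  "motion": [
    {"hand": 0.4,"offset": [0,-10,0],"delta_rot": [0,0,0]},
    {"hand": 0.4,"offset": [0,-30,0],"delta_rot": [0,0,0]},
    {"hand": 0.4,"offset": [0,-35,0],"delta_rot": [0,0,0]},
    {"hand": 0.6,"offset": [0,-35,-25],"delta_rot": [0,-0.05,0]},
    {"hand": 0.6,"offset": [-15,-10,-35],"delta_rot": [0,-0.05,0]}
  ]
}}

```text
time_s: 14.83
position: [566.6, 182.2, 133.6]
ee_rot: [-0.469, 0.472, -0.527, 0.528]
contact_force: [0.7, 0.9, -0.7]
grip_width: 45.0
```

```bash
python3 snap.py w8; python3 plan.py 374.5 304 120 -4
```

```text
14.8333 [566.58297787 182.24826899 133.63780454] 44.955384148592046 [ 0.72647796  0.88191129 -0.70642056] [ 0.03  0.52 -0.58  1.73  0.34  0.99 -0.79]
t 14.88 pos [559.2 190.  134.6] grip 49.3 F [-5.2  4.8 -0.5] d [-184.7  114.   -14.6] rv [ 0.005 -0.032  0.001] rows 6
0 [-16.0, 3.0, -33.0] [0.001, -0.005, 0.0]
1 [-16.0, 3.0, -32.0] [0.001, -0.005, 0.0]
2 [-16.0, 3.0, -32.0] [0.001, -0.005, 0.0]
3 [-16.0, 3.0, -32.0] [0.001, -0.005, 0.0]
4 [-16.0, 2.0, -32.0] [0.001, -0.005, 0.0]
5 [-17.0, 2.0, -32.0] [0.001, -0.005, 0.0]
```

View pics/w8.png

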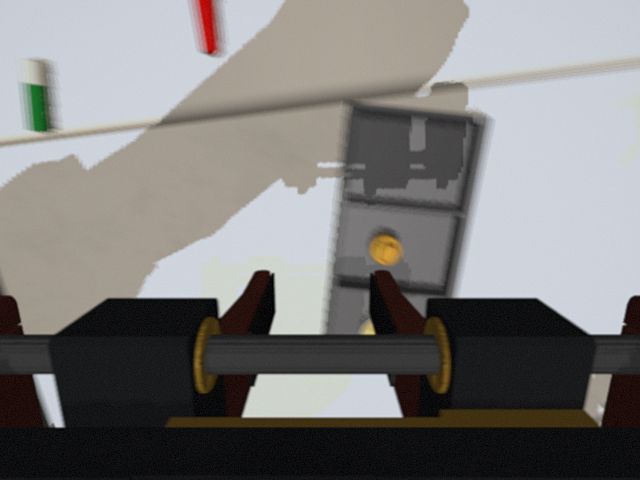

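Call:
{"method": "drive_tool", "body": {
  "motion": [
    {"hand": 0.6,"offset": [-16,3,-32],"delta_rot": [0,0.02,0]},
    {"hand": 0.6,"offset": [-16,3,-32],"delta_rot": [0,0.02,0]},
    {"hand": 0.6,"offset": [-16,3,-32],"delta_rot": [0,0.02,0]},
    {"hand": 0.6,"offset": [-16,3,-32],"delta_rot": [0,0.02,0]},
    {"hand": 0.6,"offset": [-14,2,-25],"delta_rot": [0,0.01,0]}
  ]
}}

```text
time_s: 15.3
position: [418.6, 289.4, 126.6]
ee_rot: [-0.449, 0.445, -0.547, 0.549]
contact_force: [0.6, 1.4, 0.1]
grip_width: 52.8
```

Call:
{"method": "drive_tool", "body": {
  "motion": [
    {"hand": 0.6,"offset": [-3,2,-5],"delta_rot": [0,0,0]},
    {"hand": 0.6,"offset": [0,0,0],"delta_rot": [0,0,0]}
  ]
}}

```text
time_s: 15.47
position: [408.6, 298.2, 126.0]
ee_rot: [-0.452, 0.447, -0.545, 0.547]
contact_force: [0.3, 0.3, 0.2]
grip_width: 52.8
```

```bash
python3 snap.py w9; python3 plan.py 374.5 304 40 -11 3
```

```text
15.4667 [408.6288141  298.22455944 125.99972125] 52.78352059778227 [0.29137838 0.33902713 0.24549416] [-0.22  0.39 -0.63  1.96  0.3   0.88 -1.2 ]
t 15.52 pos [409.1 298.1 126.2] grip 52.7 F [-0.7  0.2 -0.3] d [-34.6   5.9 -86.2] rv [-0.006 -0.002 -0.005] rows 3
0 [0.0, 29.0, -12.0] [-0.002, -0.001, -0.002]
1 [0.0, 29.0, -12.0] [-0.002, -0.001, -0.002]
2 [0.0, 29.0, -12.0] [-0.002, -0.001, -0.002]
```

View pics/w9.png

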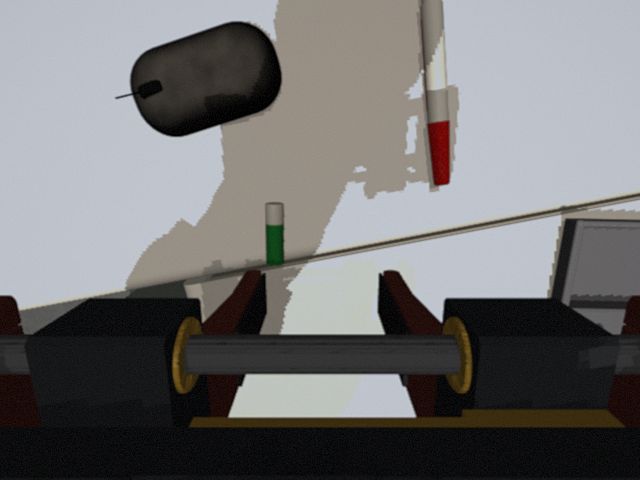

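Run:
```python
from h import *
import pickle
W=pickle.load(open("pics/w9.pkl","rb"));W7=pickle.load(open("pics/w7.pkl","rb"));print(onz(W,[(275,207),(276,261),(440,183)],13).round(1))
print(tri(W,[(275,207),(276,261)],W7,[(243.5,18),(235,90)]).round(1))
```

```text
[[378.5 327.4  13. ]
 [369.8 285.7  13. ]
 [503.2 321.2  13. ]]
[[378.2 327.2  11.7]
 [368.7 283.9   6.6]]
```

Call:
{"method": "drive_tool", "body": {
  "motion": [
    {"hand": 0.5,"offset": [-1,10,-18],"delta_rot": [0,0,0]},
    {"hand": 0.5,"offset": [0,25,-15],"delta_rot": [-0.003,0,0]},
    {"hand": 0.5,"offset": [0,28,-7],"delta_rot": [-0.003,0,0]},
    {"hand": 0.5,"offset": [0,15,-3],"delta_rot": [-0.002,0,0]},
    {"hand": 0.5,"offset": [0,0,0],"delta_rot": [0,0,0]}
  ]
}}

```text
time_s: 15.93
position: [375.7, 305.4, 48.0]
ee_rot: [0.45, -0.443, 0.549, -0.548]
contact_force: [-0.7, -0.9, 0.2]
grip_width: 43.8
```

```bash
python3 plan.py 374.5 304 5 -11 2
```

```text
t 15.93 pos [375.7 305.4  48. ] grip 43.8 F [-0.7 -0.9  0.2] d [ -1.2  -1.4 -43. ] rv [-0.005 -0.011 -0.009] rows 2
0 [1.0, 21.5, -0.6] [-0.003, -0.005, -0.004]
1 [0.9, 21.5, -0.5] [-0.003, -0.005, -0.004]
```

Call:
{"method": "drive_tool", "body": {
  "motion": [
    {"hand": 0.5,"offset": [0,14,-1],"delta_rot": [-0.003,-0.005,-0.004]},
    {"hand": 0.5,"offset": [0,16,-1],"delta_rot": [-0.003,-0.005,-0.004]},
    {"hand": 0.5,"offset": [0,9,-1],"delta_rot": [0,0,0]},
    {"hand": 0.5,"offset": [0,3,0],"delta_rot": [0,0,0]},
    {"hand": 0.5,"offset": [0,0,0],"delta_rot": [0,0,0]}
  ]
}}

```text
time_s: 16.35
position: [380.7, 303.3, 6.6]
ee_rot: [-0.448, 0.447, -0.547, 0.548]
contact_force: [0.8, 0.3, 0.5]
grip_width: 43.6
```

```bash
python3 plan.py 374 305 5 -11 1
```

```text
t 16.35 pos [380.7 303.3   6.6] grip 43.6 F [0.8 0.3 0.5] d [-6.7  1.7 -1.6] rv [-0.003 -0.009 -0.   ] rows 1
0 [-0.3, 1.6, -6.9] [-0.003, -0.009, -0.0]
```

Call:
{"method": "drive_tool", "body": {
  "motion": [
    {"hand": 0.5,"offset": [0,1,-5],"delta_rot": [0,0,0]},
    {"hand": 0.4,"offset": [0,1,-2],"delta_rot": [0,0,0]},
    {"hand": 0.0,"offset": [0,0,0],"delta_rot": [0,0,0]},
    {"hand": 0.0,"offset": [0,0,0],"delta_rot": [0,0,0]},
    {"hand": 0.0,"offset": [0,0,0],"delta_rot": [0,0,0]}
  ],
  "force": 20
}}

```text
time_s: 16.77
position: [375.5, 305.4, 7.3]
ee_rot: [-0.449, 0.444, -0.547, 0.549]
contact_force: [-0.3, -0.2, -0.4]
grip_width: 20.5
```

Call:
{"method": "drive_tool", "body": {
  "motion": [
    {"hand": 0.0,"offset": [0,0,0],"delta_rot": [0,0,0]},
    {"hand": 0.0,"offset": [0,0,0],"delta_rot": [0,0,0]},
    {"hand": 0.0,"offset": [0,0,0],"delta_rot": [0,0,0]}
  ]
}}

```text
time_s: 17.02
position: [375.8, 305.6, 8.0]
ee_rot: [-0.449, 0.444, -0.547, 0.549]
contact_force: [-0.2, -1.1, -0.6]
grip_width: 14.2
```

Call:
{"method": "drive_tool", "body": {
  "motion": [
    {"hand": 0.0,"offset": [0,-25,0],"delta_rot": [0,0,0]},
    {"hand": 0.0,"offset": [0,-35,0],"delta_rot": [0,0,0]},
    {"hand": 0.0,"offset": [4,-20,30],"delta_rot": [0,0.004,0]},
    {"hand": 0.0,"offset": [4,0,38],"delta_rot": [0,0.004,0]},
    {"hand": 0.0,"offset": [4,0,38],"delta_rot": [0,0.004,0]}
  ]
}}

```text
time_s: 17.43
position: [470.7, 275.2, 91.8]
ee_rot: [-0.448, 0.447, -0.547, 0.548]
contact_force: [0.3, 1.2, -1.3]
grip_width: 14.1
```

```bash
python3 plan.py 639 227 85 -12.3
```

```text
t 17.43 pos [470.7 275.2  91.8] grip 14.1 F [ 0.3  1.2 -1.3] d [168.3 -48.2  -6.8] rv [-0.002  0.015 -0.002] rows 5
0 [3.0, 1.0, 35.0] [-0.0, 0.003, -0.0]
1 [3.0, 1.0, 35.0] [-0.0, 0.003, -0.0]
2 [3.0, 1.0, 35.0] [-0.0, 0.003, -0.0]
3 [2.0, 1.0, 35.0] [-0.0, 0.003, -0.0]
4 [2.0, 1.0, 35.0] [-0.0, 0.003, -0.0]
```

Call:
{"method": "drive_tool", "body": {
  "motion": [
    {"hand": 0.0,"offset": [3,1,35],"delta_rot": [0,0.004,0]},
    {"hand": 0.0,"offset": [3,1,35],"delta_rot": [0,0.004,0]},
    {"hand": 0.0,"offset": [3,1,35],"delta_rot": [0,0.004,0]},
    {"hand": 0.0,"offset": [2,1,30],"delta_rot": [0,0.004,0]},
    {"hand": 0.0,"offset": [1,0,12],"delta_rot": [0,0,0]}
  ]
}}

```text
time_s: 17.85
position: [624.3, 226.4, 89.8]
ee_rot: [-0.444, 0.439, -0.551, 0.554]
contact_force: [-0.2, -0.6, -0.3]
grip_width: 14.0
```

Call:
{"method": "drive_tool", "body": {
  "motion": [
    {"hand": 0.0,"offset": [0,0,2],"delta_rot": [0,0,0]},
    {"hand": 0.0,"offset": [0,0,0],"delta_rot": [0,0,0]}
  ]
}}

```text
time_s: 18.02
position: [629.1, 223.1, 88.4]
ee_rot: [-0.442, 0.438, -0.552, 0.555]
contact_force: [0.7, 0.1, 0.6]
grip_width: 14.0
```

```bash
python3 snap.py w10; python3 plan.py 639 227 30 -12.3 3
```

```text
18.0167 [629.09626175 223.08013781  88.44790904] 13.990824265167332 [0.71290094 0.05223594 0.63893613] [-0.06  0.67 -0.53  1.59  0.39  0.98 -0.94]
t 18.07 pos [628.5 223.3  88.4] grip 14.4 F [-0.1 -0.5  0.2] d [ 10.5   3.7 -58.4] rv [-0.007 -0.012 -0.001] rows 3
0 [-2.0, 19.0, 3.0] [-0.002, -0.004, -0.0]
1 [-2.0, 19.0, 3.0] [-0.002, -0.004, -0.0]
2 [-2.0, 19.0, 3.0] [-0.002, -0.004, -0.0]
```

View pics/w10.png

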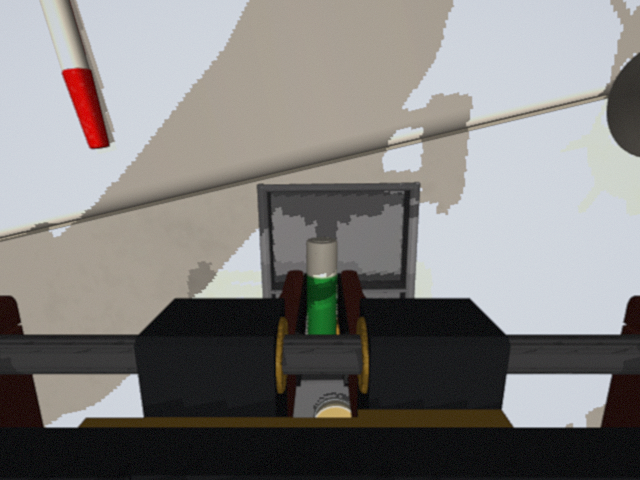

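Call:
{"method": "drive_tool", "body": {
  "motion": [
    {"hand": 0.0,"offset": [-3,14,4],"delta_rot": [-0.003,-0.004,0]},
    {"hand": 0.0,"offset": [-2,18,3],"delta_rot": [-0.003,-0.004,0]},
    {"hand": 0.0,"offset": [-1,18,3],"delta_rot": [0,-0.004,0]},
    {"hand": 0.0,"offset": [0,8,0],"delta_rot": [0,0,0]},
    {"hand": 0.0,"offset": [0,0,0],"delta_rot": [0,0,0]}
  ]
}}

```text
time_s: 18.48
position: [634.3, 231.9, 28.3]
ee_rot: [0.446, -0.445, 0.55, -0.548]
contact_force: [0.0, -0.1, -0.8]
grip_width: 14.2
```

```bash
python3 plan.py 639 227 12 -12.3 2
```

```text
t 18.48 pos [634.3 231.9  28.3] grip 14.2 F [ 0.  -0.1 -0.8] d [  4.7  -4.9 -16.3] rv [ 0.001  0.008 -0.003] rows 2
0 [1.9, 8.1, 2.8] [0.001, 0.004, -0.001]
1 [1.9, 8.1, 2.8] [0.001, 0.004, -0.001]
```

Call:
{"method": "drive_tool", "body": {
  "motion": [
    {"hand": 0.0,"offset": [5,1,2],"delta_rot": [0,0.004,0]},
    {"hand": 0.0,"offset": [2,7,1],"delta_rot": [0,0,0]},
    {"hand": 0.0,"offset": [0,6,0],"delta_rot": [0,0,0]},
    {"hand": 0.0,"offset": [0,2,0],"delta_rot": [0,0,0]},
    {"hand": 0.0,"offset": [0,0,0],"delta_rot": [0,0,0]}
  ]
}}

```text
time_s: 18.9
position: [634.1, 225.2, 12.0]
ee_rot: [0.446, -0.445, 0.55, -0.548]
contact_force: [0.2, 0.7, -0.6]
grip_width: 14.4
```

```bash
python3 plan.py 639 227 11.5 -12.3 1
```

```text
t 18.9 pos [634.1 225.2  12. ] grip 14.4 F [ 0.2  0.7 -0.6] d [ 4.9  1.8 -0.5] rv [ 0.002  0.006 -0.003] rows 1
0 [-2.8, 0.5, 4.4] [0.002, 0.006, -0.003]
```

Call:
{"method": "drive_tool", "body": {
  "motion": [
    {"hand": 0.0,"offset": [0,1,0],"delta_rot": [0,0,0]},
    {"hand": 0.3,"offset": [0,0,0],"delta_rot": [0,0,0]},
    {"hand": 0.3,"offset": [0,0,0],"delta_rot": [0,0,0]},
    {"hand": 0.3,"offset": [0,0,0],"delta_rot": [0,0,0]},
    {"hand": 0.3,"offset": [0,0,0],"delta_rot": [0,0,0]}
  ]
}}

```text
time_s: 19.32
position: [635.1, 225.6, 12.4]
ee_rot: [0.446, -0.444, 0.55, -0.549]
contact_force: [0.5, 0.5, 1.2]
grip_width: 26.3
```

Call:
{"method": "drive_tool", "body": {
  "motion": [
    {"hand": 0.3,"offset": [0,-10,0],"delta_rot": [0,0,0]},
    {"hand": 0.3,"offset": [0,-30,0],"delta_rot": [0,0,0]},
    {"hand": 0.3,"offset": [0,-35,0],"delta_rot": [0,0,0]},
    {"hand": 0.5,"offset": [5,-35,-25],"delta_rot": [0,0,0]},
    {"hand": 0.5,"offset": [20,-20,-25],"delta_rot": [0,0,0]}
  ]
}}

```text
time_s: 19.73
position: [581.5, 212.1, 141.8]
ee_rot: [0.445, -0.446, 0.552, -0.547]
contact_force: [-0.6, 0.5, 1.1]
grip_width: 36.1
```

```bash
python3 plan.py 411 -179 150 0
```

```text
t 19.73 pos [581.5 212.1 141.8] grip 36.1 F [-0.6  0.5  1.1] d [-170.5 -391.1    8.2] rv [ 0.007 -0.208 -0.004] rows 11
0 [38.0, -1.0, -8.0] [0.001, -0.019, -0.0]
1 [38.0, -1.0, -9.0] [0.001, -0.019, -0.0]
2 [38.0, -1.0, -9.0] [0.001, -0.019, -0.0]
3 [37.0, -1.0, -10.0] [0.001, -0.019, -0.0]
4 [37.0, -1.0, -11.0] [0.001, -0.019, -0.0]
5 [37.0, -1.0, -11.0] [0.001, -0.019, -0.0]
6 [37.0, -1.0, -12.0] [0.001, -0.019, -0.0]
7 [37.0, -1.0, -13.0] [0.001, -0.019, -0.0]
8 [36.0, -1.0, -13.0] [0.001, -0.019, -0.0]
9 [36.0, -1.0, -14.0] [0.001, -0.019, -0.0]
10 [36.0, -1.0, -15.0] [0.001, -0.019, -0.0]
```

Call:
{"method": "drive_tool", "body": {
  "motion": [
    {"hand": 0.5,"offset": [38,-1,-8],"delta_rot": [0,-0.019,0]},
    {"hand": 0.5,"offset": [38,-1,-9],"delta_rot": [0,-0.019,0]},
    {"hand": 0.5,"offset": [38,-1,-10],"delta_rot": [0,-0.019,0]},
    {"hand": 0.5,"offset": [38,-1,-10],"delta_rot": [0,-0.019,0]},
    {"hand": 0.6,"offset": [38,-1,-11],"delta_rot": [0,-0.019,0]}
  ]
}}

```text
time_s: 20.15
position: [500.2, 37.7, 157.3]
ee_rot: [0.481, -0.471, 0.523, -0.523]
contact_force: [1.7, -0.8, 0.4]
grip_width: 47.7
```

Call:
{"method": "drive_tool", "body": {
  "motion": [
    {"hand": 0.6,"offset": [37,-1,-12],"delta_rot": [0,-0.019,0]},
    {"hand": 0.6,"offset": [37,-1,-13],"delta_rot": [0,-0.019,0]},
    {"hand": 0.6,"offset": [36,-1,-14],"delta_rot": [0,-0.019,0]},
    {"hand": 0.6,"offset": [25,0,-10],"delta_rot": [0,-0.019,0]},
    {"hand": 0.6,"offset": [10,0,-4],"delta_rot": [0,-0.019,0]}
  ]
}}

```text
time_s: 20.57
position: [432.1, -115.1, 163.1]
ee_rot: [0.505, -0.496, 0.497, -0.503]
contact_force: [0.1, 0.7, 1.0]
grip_width: 52.8
```

Call:
{"method": "drive_tool", "body": {
  "motion": [
    {"hand": 0.6,"offset": [0,0,0],"delta_rot": [0,0,0]},
    {"hand": 0.6,"offset": [0,0,0],"delta_rot": [0,0,0]}
  ]
}}

```text
time_s: 20.73
position: [431.0, -118.5, 164.7]
ee_rot: [-0.503, 0.495, -0.497, 0.505]
contact_force: [-0.0, -0.7, -0.4]
grip_width: 52.6
```

```bash
python3 snap.py w11; python3 plan.py 411 -179 100 0
```

```text
20.7333 [ 430.98532459 -118.4715451   164.70619191] 52.598665967530216 [-0.02746037 -0.67797814 -0.41330911] [ 0.71  0.22 -0.62  2.06  0.16  0.89 -0.  ]
t 20.78 pos [ 431.2 -118.1  164.7] grip 52.4 F [-0.6 -0.6 -1. ] d [-20.2 -60.9 -64.7] rv [-0.016 -0.004 -0.001] rows 3
0 [20.0, 21.0, -7.0] [-0.005, -0.001, -0.0]
1 [20.0, 21.0, -7.0] [-0.005, -0.001, -0.0]
2 [20.0, 22.0, -7.0] [-0.005, -0.001, -0.0]
```

View pics/w11.png

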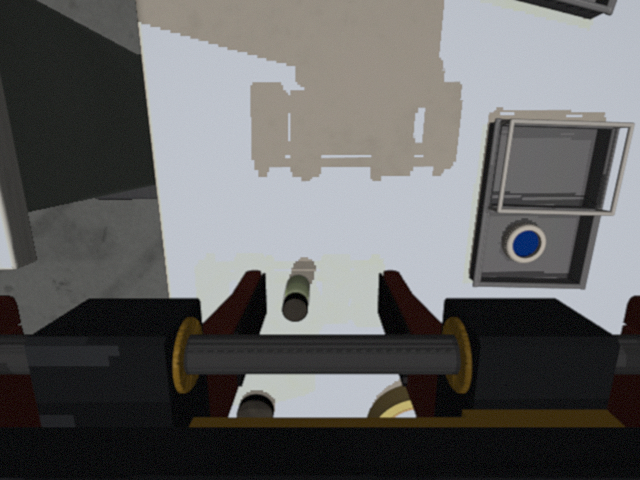

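Run:
```python
from h import *
import pickle
W=pickle.load(open("pics/w11.pkl","rb"));crop(cv2.imread("pics/w11.png"),260,250,340,330,6,"pics/d1.png")
D=camera_info("side")
print(onz(W,[(295,307)],56).round(1),tri(W,[(295,307)],D,[(255,298.5)]).round(1),onz(D,[(256,326.5)],0),onz(W,[(525,242)],12))
```

```text
[[ 410.4 -175.3   56. ]] [[ 411.1 -175.2   56.1]] [[ 410.92718503 -175.83659907    0.        ]] [[ 614.32345367 -134.99874334   12.        ]]
```

View pics/d1.png

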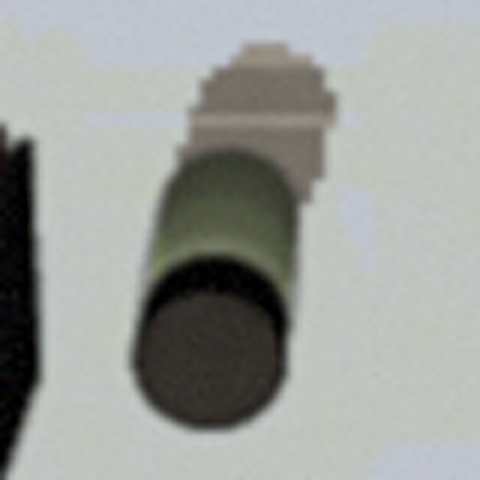

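Call:
{"method": "drive_tool", "body": {
  "motion": [
    {"hand": 0.8,"offset": [20,15,-6],"delta_rot": [-0.005,0,0]},
    {"hand": 0.8,"offset": [20,21,-6],"delta_rot": [-0.005,0,0]},
    {"hand": 0.8,"offset": [16,20,-6],"delta_rot": [-0.005,0,0]},
    {"hand": 0.8,"offset": [3,5,-2],"delta_rot": [0,0,0]},
    {"hand": 0.8,"offset": [0,0,0],"delta_rot": [0,0,0]}
  ]
}}

```text
time_s: 21.2
position: [418.2, -170.9, 104.5]
ee_rot: [0.504, -0.499, 0.496, -0.5]
contact_force: [-0.3, 0.6, 0.6]
grip_width: 70.1
```

```bash
python3 plan.py 411 -176.5 75 0 2
```

```text
t 21.2 pos [ 418.2 -170.9  104.5] grip 70.1 F [-0.3  0.6  0.6] d [ -7.2  -5.6 -29.5] rv [-0.009  0.007 -0.001] rows 2
0 [2.8, 14.7, -3.8] [-0.004, 0.003, -0.001]
1 [2.8, 14.7, -3.7] [-0.004, 0.003, -0.001]
```

Call:
{"method": "drive_tool", "body": {
  "motion": [
    {"hand": 0.8,"offset": [4,8,-6],"delta_rot": [-0.006,0.004,0]},
    {"hand": 0.8,"offset": [3,12,-4],"delta_rot": [-0.004,0.003,0]},
    {"hand": 0.8,"offset": [1,8,-1],"delta_rot": [0,0,0]},
    {"hand": 0.8,"offset": [0,0,0],"delta_rot": [0,0,0]}
  ]
}}

```text
time_s: 21.53
position: [409.8, -175.2, 76.2]
ee_rot: [0.502, -0.5, 0.499, -0.499]
contact_force: [0.2, 0.3, -0.2]
grip_width: 70.3
```

```bash
python3 plan.py 411 -176.5 14 0 4
```

```text
t 21.53 pos [ 409.8 -175.2   76.2] grip 70.3 F [ 0.2  0.3 -0.2] d [  1.2  -1.3 -62.2] rv [-0.002  0.004 -0.002] rows 4
0 [0.0, 16.0, 0.0] [-0.0, 0.001, -0.0]
1 [0.0, 16.0, 0.0] [-0.0, 0.001, -0.0]
2 [0.0, 16.0, 0.0] [-0.0, 0.001, -0.0]
3 [0.0, 16.0, 0.0] [-0.0, 0.001, -0.0]
```

Call:
{"method": "drive_tool", "body": {
  "motion": [
    {"hand": 0.8,"offset": [0,14,0],"delta_rot": [0,0,0]},
    {"hand": 0.8,"offset": [0,17,-1],"delta_rot": [0,0,0]},
    {"hand": 0.8,"offset": [0,17,-1],"delta_rot": [0,0,0]},
    {"hand": 0.7,"offset": [0,9,-1],"delta_rot": [0,0,0]},
    {"hand": 0.6,"offset": [0,0,0],"delta_rot": [0,0,0]}
  ]
}}

```text
time_s: 21.95
position: [409.5, -173.4, 18.4]
ee_rot: [0.503, -0.5, 0.497, -0.499]
contact_force: [-1.4, 0.3, -0.2]
grip_width: 60.5
```

```bash
python3 plan.py 411 -176.5 14 0 1
```

```text
t 21.95 pos [ 409.5 -173.4   18.4] grip 60.5 F [-1.4  0.3 -0.2] d [ 1.5 -3.1 -4.4] rv [-0.006  0.007 -0.001] rows 1
0 [3.1, 4.4, 1.5] [-0.006, 0.007, -0.001]
```

Call:
{"method": "drive_tool", "body": {
  "motion": [
    {"hand": 0.5,"offset": [3,3,1],"delta_rot": [-0.005,0,0]},
    {"hand": 0.4,"offset": [0,1,0],"delta_rot": [0,0,0]},
    {"hand": 0.0,"offset": [0,0,0],"delta_rot": [0,0,0]},
    {"hand": 0.0,"offset": [0,0,0],"delta_rot": [0,0,0]},
    {"hand": 0.0,"offset": [0,0,0],"delta_rot": [0,0,0]}
  ],
  "force": 15
}}

```text
time_s: 22.37
position: [412.5, -176.6, 16.2]
ee_rot: [0.503, -0.501, 0.497, -0.499]
contact_force: [0.3, -0.8, 0.5]
grip_width: 26.9
```

Call:
{"method": "drive_tool", "body": {
  "motion": [
    {"hand": 0.0,"offset": [0,0,0],"delta_rot": [0,0,0]},
    {"hand": 0.0,"offset": [0,0,0],"delta_rot": [0,0,0]},
    {"hand": 0.0,"offset": [0,0,0],"delta_rot": [0,0,0]}
  ]
}}

```text
time_s: 22.62
position: [413.1, -177.1, 17.2]
ee_rot: [0.503, -0.501, 0.497, -0.5]
contact_force: [-0.1, -0.9, -0.1]
grip_width: 22.3
```

```bash
python3 plan.py 411 -176.5 14 0 1;python3 - <<'E'
from h import *
d=camera("side")[:,:,::-1];crop(d,210,220,310,340,5,"pics/e1.png")
E
```

```text
t 22.62 pos [ 413.1 -177.1   17.2] grip 22.3 F [-0.1 -0.9 -0.1] d [-2.1  0.6 -3.2] rv [-0.005  0.007  0.001] rows 1
0 [-0.6, 3.2, -2.1] [-0.005, 0.007, 0.001]
```

View pics/e1.png

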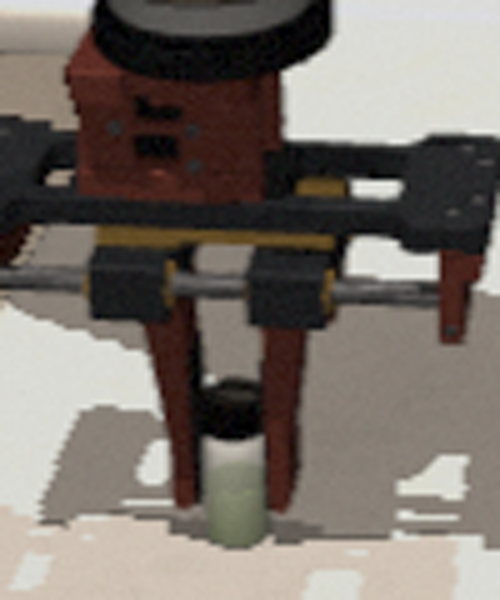

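Call:
{"method": "drive_tool", "body": {
  "motion": [
    {"hand": 0.0,"offset": [0,-25,0],"delta_rot": [0,0,0]},
    {"hand": 0.0,"offset": [0,-35,0],"delta_rot": [0,0,0]},
    {"hand": 0.0,"offset": [-8,-25,15],"delta_rot": [0,0.008,0]},
    {"hand": 0.0,"offset": [-16,0,32],"delta_rot": [0,0.012,0]},
    {"hand": 0.0,"offset": [-16,0,32],"delta_rot": [0,0.012,0]}
  ]
}}

```text
time_s: 23.08
position: [486.1, -140.3, 104.7]
ee_rot: [0.49, -0.493, 0.509, -0.508]
contact_force: [-0.1, -0.5, 0.9]
grip_width: 22.2
```

```bash
python3 plan.py 621 -69 105 -2.1
```

```text
t 23.08 pos [ 486.1 -140.3  104.7] grip 22.2 F [-0.1 -0.5  0.9] d [134.9  71.3   0.3] rv [0.004 0.002 0.001] rows 4
0 [-19.0, -0.0, 33.0] [0.001, 0.001, 0.0]
1 [-19.0, -0.0, 33.0] [0.001, 0.001, 0.0]
2 [-19.0, -0.0, 33.0] [0.001, 0.001, 0.0]
3 [-19.0, -0.0, 33.0] [0.001, 0.001, 0.0]
```

Call:
{"method": "drive_tool", "body": {
  "motion": [
    {"hand": 0.0,"offset": [-18,0,33],"delta_rot": [0,0,0]},
    {"hand": 0.0,"offset": [-18,0,33],"delta_rot": [0,0,0]},
    {"hand": 0.0,"offset": [-18,0,30],"delta_rot": [0,0,0]},
    {"hand": 0.0,"offset": [-8,0,12],"delta_rot": [0,0,0]},
    {"hand": 0.0,"offset": [0,0,0],"delta_rot": [0,0,0]}
  ]
}}

```text
time_s: 23.5
position: [606.6, -75.9, 106.0]
ee_rot: [-0.492, 0.491, -0.508, 0.509]
contact_force: [-0.1, 1.8, 0.6]
grip_width: 22.6
```

```bash
python3 plan.py 621 -69 90 -2.1 2; python3 snap.py w12
```

```text
t 23.5 pos [606.6 -75.9 106. ] grip 22.6 F [-0.1  1.8  0.6] d [ 14.4   6.9 -16. ] rv [-0.002  0.002  0.   ] rows 2
0 [-3.7, 8.0, 7.1] [-0.001, 0.001, 0.0]
1 [-3.7, 8.0, 7.1] [-0.001, 0.001, 0.0]
23.5 [606.57024249 -75.90328832 106.04431129] 22.638924472030407 [-0.08824247  1.80379795  0.6430336 ] [ 0.42  0.56 -0.52  1.72  0.33  0.94 -0.27]
```

View pics/w12.png

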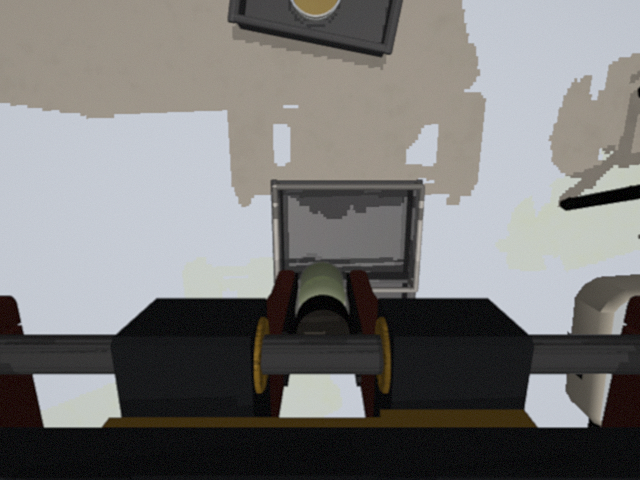

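Call:
{"method": "drive_tool", "body": {
  "motion": [
    {"hand": 0.0,"offset": [-4,1,8],"delta_rot": [0,0,0]},
    {"hand": 0.0,"offset": [-4,2,7],"delta_rot": [0,0,0]},
    {"hand": 0.0,"offset": [-1,3,3],"delta_rot": [0,0,0]},
    {"hand": 0.0,"offset": [0,0,0],"delta_rot": [0,0,0]}
  ]
}}

```text
time_s: 23.88
position: [621.9, -70.8, 98.7]
ee_rot: [-0.489, 0.492, -0.509, 0.51]
contact_force: [-0.9, -0.2, -1.0]
grip_width: 22.3
```

```bash
python3 plan.py 620 -69 45 -2.1 3
python3 - <<'E'
from h import *
import pickle
W=pickle.load(open("pics/w12.pkl","rb"));print(onz(W,[(274,184),(423,183)],37).round(1))
E
```

```text
t 23.88 pos [621.9 -70.8  98.7] grip 22.3 F [-0.9 -0.2 -1. ] d [ -1.9   1.8 -53.7] rv [ 0.002 -0.001  0.003] rows 3
0 [-1.0, 18.0, -1.0] [0.001, -0.0, 0.001]
1 [-1.0, 18.0, -1.0] [0.001, -0.0, 0.001]
2 [-1.0, 18.0, -1.0] [0.001, -0.0, 0.001]
[[577.8 -31.3  37. ]
 [670.9 -34.   37. ]]
```

Call:
{"method": "drive_tool", "body": {
  "motion": [
    {"hand": 0.0,"offset": [-1,15,-1],"delta_rot": [0,0,0.001]},
    {"hand": 0.0,"offset": [0,18,-1],"delta_rot": [0,0,0.001]},
    {"hand": 0.0,"offset": [0,16,0],"delta_rot": [0,0,0]},
    {"hand": 0.0,"offset": [0,6,0],"delta_rot": [0,0,0]},
    {"hand": 0.0,"offset": [0,0,0],"delta_rot": [0,0,0]}
  ]
}}

```text
time_s: 24.3
position: [618.6, -73.8, 42.7]
ee_rot: [-0.488, 0.49, -0.51, 0.511]
contact_force: [-0.2, 0.4, -0.5]
grip_width: 22.7
```

```bash
python3 plan.py 620 -69 21.5 -2.1 2
```

```text
t 24.3 pos [618.6 -73.8  42.7] grip 22.7 F [-0.2  0.4 -0.5] d [  1.4   4.8 -21.2] rv [ 0.001 -0.006  0.003] rows 2
0 [-2.5, 10.6, 0.6] [0.001, -0.003, 0.002]
1 [-2.4, 10.6, 0.6] [0.001, -0.003, 0.002]
```

Call:
{"method": "drive_tool", "body": {
  "motion": [
    {"hand": 0.0,"offset": [-3,6,1],"delta_rot": [0,-0.003,0]},
    {"hand": 0.0,"offset": [-2,8,0],"delta_rot": [0,0,0]},
    {"hand": 0.0,"offset": [0,5,0],"delta_rot": [0,0,0]},
    {"hand": 0.0,"offset": [0,2,0],"delta_rot": [0,0,0]},
    {"hand": 0.0,"offset": [0,0,0],"delta_rot": [0,0,0]}
  ]
}}

```text
time_s: 24.72
position: [620.6, -69.4, 21.9]
ee_rot: [-0.489, 0.491, -0.509, 0.511]
contact_force: [-0.5, 0.0, -0.1]
grip_width: 22.2
```

```bash
python3 plan.py 620 -69 21 -2.1 1
```

```text
t 24.72 pos [620.6 -69.4  21.9] grip 22.2 F [-0.5  0.  -0.1] d [-0.6  0.4 -0.9] rv [-0.001 -0.004  0.004] rows 1
0 [-0.4, 0.9, -0.6] [-0.001, -0.004, 0.004]
```

Call:
{"method": "drive_tool", "body": {
  "motion": [
    {"hand": 0.0,"offset": [0,1.5,0],"delta_rot": [0,0,0]},
    {"hand": 0.0,"offset": [0,0.5,0],"delta_rot": [0,0,0]}
  ]
}}

```text
time_s: 24.88
position: [621.0, -69.3, 20.2]
ee_rot: [-0.489, 0.49, -0.509, 0.511]
contact_force: [-0.2, 0.4, -0.8]
grip_width: 22.1
```

Call:
{"method": "drive_tool", "body": {
  "motion": [
    {"hand": 0.3,"offset": [0,0,0],"delta_rot": [0,0,0]},
    {"hand": 0.35,"offset": [0,0,0],"delta_rot": [0,0,0]},
    {"hand": 0.45,"offset": [0,0,0],"delta_rot": [0,0,0]},
    {"hand": 0.45,"offset": [0,0,0],"delta_rot": [0,0,0]},
    {"hand": 0.45,"offset": [0,0,0],"delta_rot": [0,0,0]}
  ]
}}

```text
time_s: 25.3
position: [621.7, -69.4, 21.2]
ee_rot: [-0.49, 0.49, -0.508, 0.512]
contact_force: [0.2, -1.1, -0.2]
grip_width: 39.4
```

```bash
python3 plan.py 621 -69 90 -2.1 3;python3 - <<'E'
from h import *
d=camera("side")[:,:,::-1];crop(d,320,200,440,350,4,"pics/e2.png")
E
```

```text
t 25.3 pos [621.7 -69.4  21.2] grip 39.4 F [ 0.2 -1.1 -0.2] d [-0.7  0.4 68.8] rv [-0.003 -0.003  0.004] rows 3
0 [-0.0, -23.0, -0.0] [-0.001, -0.001, 0.001]
1 [-0.0, -23.0, -0.0] [-0.001, -0.001, 0.001]
2 [-0.0, -23.0, -0.0] [-0.001, -0.001, 0.001]
```

View pics/e2.png

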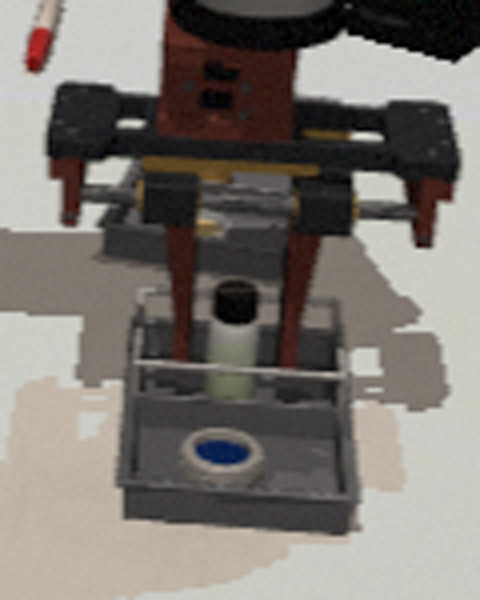

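Vial stands upright, free of the fingers. Lift slowly, then retreat.

Call:
{"method": "drive_tool", "body": {
  "motion": [
    {"hand": 0.45,"offset": [0,-12,0],"delta_rot": [0,0,0]},
    {"hand": 0.45,"offset": [0,-20,0],"delta_rot": [0,0,0]},
    {"hand": 0.45,"offset": [0,-25,0],"delta_rot": [0,0,0]},
    {"hand": 0.45,"offset": [0,-35,0],"delta_rot": [0,0,0]},
    {"hand": 0.45,"offset": [0,-35,-10],"delta_rot": [0,0,0]}
  ]
}}

```text
time_s: 25.77
position: [607.4, -68.1, 147.3]
ee_rot: [0.487, -0.493, 0.512, -0.508]
contact_force: [1.0, -0.2, 0.8]
grip_width: 40.0
```

Call:
{"method": "drive_tool", "body": {
  "motion": [
    {"hand": 0.5,"offset": [0,-30,-35],"delta_rot": [0,0,0]},
    {"hand": 0.5,"offset": [0,-30,-35],"delta_rot": [0,0,0]},
    {"hand": 0.5,"offset": [0,-20,-35],"delta_rot": [0,0,0]},
    {"hand": 0.5,"offset": [0,0,-10],"delta_rot": [0,0,0]},
    {"hand": 0.5,"offset": [0,0,0],"delta_rot": [0,0,0]}
  ]
}}

```text
time_s: 26.18
position: [499.1, -62.0, 235.7]
ee_rot: [-0.49, 0.491, -0.507, 0.512]
contact_force: [0.1, -0.5, -0.4]
grip_width: 43.7
```

```bash
python3 snap.py w13
python3 - <<'E'
from h import *
d=camera("side")[:,:,::-1];cv2.imwrite("pics/f_side0.png",d);crop(d,190,180,430,400,3,"pics/f_side.png")
s=camera("scene")[:,:,::-1];cv2.imwrite("pics/f_scene0.png",s);crop(s,140,190,400,340,3,"pics/f_scene.png")
E
```

```text
26.1833 [499.06783925 -61.96064177 235.68955335] 43.691024496954505 [ 0.12088602 -0.52405567 -0.44552945] [ 0.54  0.24 -0.61  1.84  0.16  1.1  -0.17]
```

View pics/w13.png

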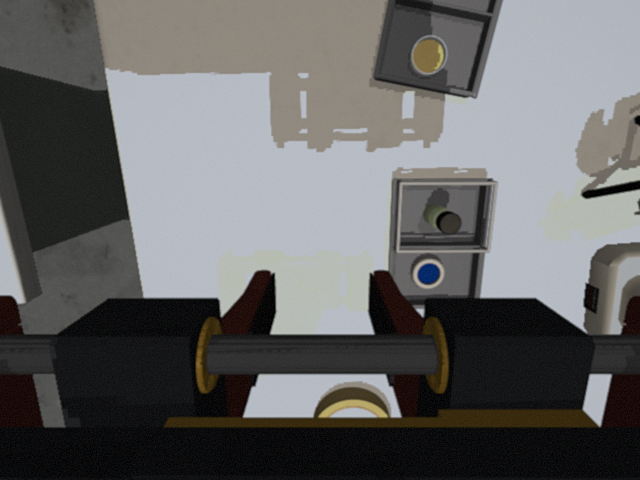

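View pics/f_side.png

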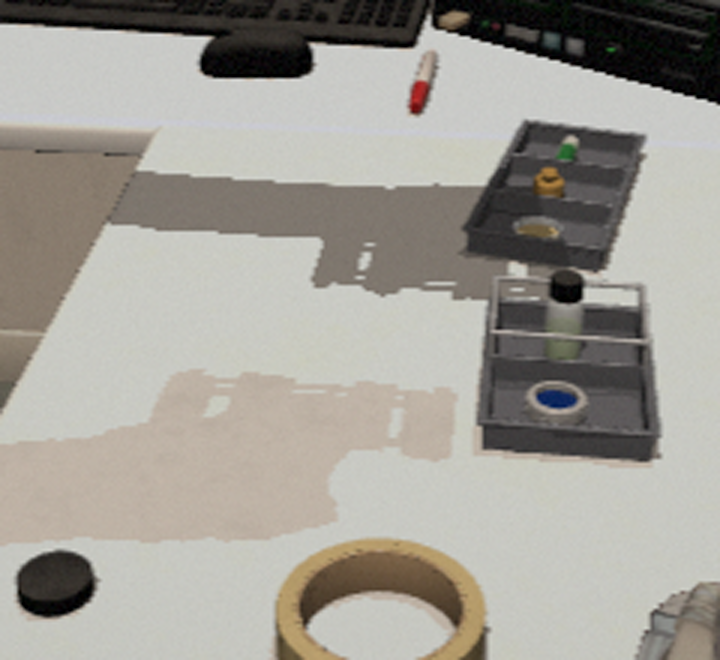

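View pics/f_scene.png

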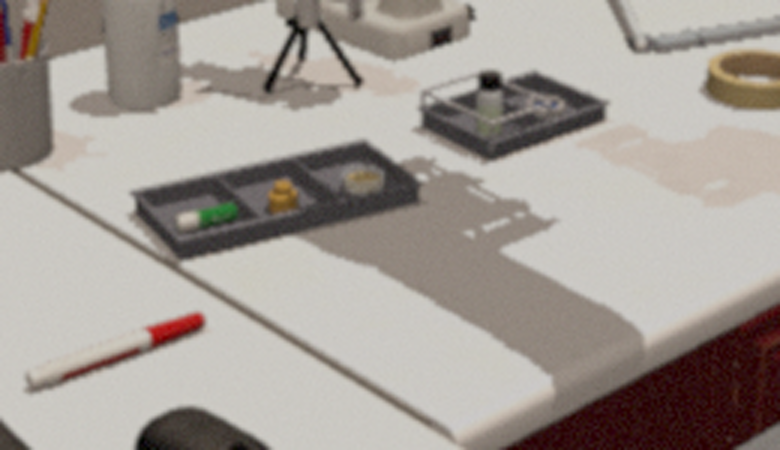

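Run:
```python
from h import *
S=camera_info("scene");D=camera_info("side")
b=np.array([(568,150),(549,174),(537,229),(567,275),(556,398),(55,575)])/3+[190,180]
s=np.array([(208,214),(283,184),(363,177),(490,78),(545,103),(0,0)])/3+[140,190]
X=tri(S,s[:5],D,b[:5]);
for c,y,r in(((627,159),-.215,X[:3]),((622.5,-103.5),-.037,X[3:])):
    Rm=np.array([[np.cos(y),np.sin(y)],[-np.sin(y),np.cos(y)]])
    for v in r: print((Rm@(v[:2]-c)).round(1),v[2].round(1))
print(onz(D,b[5:],12),get_obs()['dq'].round(3))
```

```text
[-6.4 64.5] 13.2
[-8.1 -1.6] 23.2
[ -3.2 -75.8] 11.3
[-4.9 34.6] 56.9
[ -6.7 -33.3] 13.9
[[ 366.49297517 -311.35820183   12.        ]] [-0.008  0.038  0.007 -0.002  0.002 -0.002  0.   ]
```

```bash
python3 -c "
from workcell import finish_job;print(finish_job())"
```

```text
the job is handed in; nothing more can be done
None
```

I lifted all five things into their own bays and handed the job in at about 26 s of robot time. The interface gave no verdict.

**Two-bay tray:**
- The vial stands upright inside the wire rail, about 5 mm from the bay centre.
- The filter ring lies flat in the other bay, about 7 mm off centre.

**Three-bay tray, left to right:**
- The battery lies down, about 8 mm off centre.
- The weight stands up, about 8 mm off centre.
- The dish lies flat, about 7 mm off centre.

These positions come from the scene and side cameras after the last release. They are well inside the 40 mm and 30 mm limits. The wrist, scene and side pictures agree: everything is released and upright or flat, with the arm clear above the bench.

- **Heights:** the measured tops read 2 to 5 mm lower than expected, most at the battery. I put this down to coarse picks and calibration, since the releases were at floor height and nothing looked tilted or raised.
- **Bystanders:** the lens cap measured within a few mm of its start. The marker pen and tape roll I checked only by eye, and both appeared unmoved. No wrist force reading I saw went above about 8 N.

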